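# Pour washed gudgeon pins into a V-groove rack

### The job

Lift the steel washing pan by its black grip, hold its nose close above the head of the wooden rack and tip it so that the four gudgeon pins roll out onto the rack and are not dropped; help along any that stop short, until each lies fully down in a groove of its own. Then stand the empty pan upright on the bench again and let go. Leave the piston, the oil filter, the oil bottle and the spanner where they are.

Things in the scene. Friction and masses are not known exactly. Their poses are not given: they have to be found in the camera images.
- pan_grip (a point): Centre of the black flat grip bar of the steel washing pan (loose, 0.25 kg empty). Axes: x towards the pan's pouring nose, y along the bar, z up. Bar 14 mm thick (x), 82 mm long (y), 26 mm high, centre 85 mm above the pan's underside, rigid on two side straps 18 mm wide: the pan tilts with the gripper. The flat floor runs from 52 mm behind the bar centre to 44 mm ahead, its top 82 mm below it.
- pan_nose (a point): Middle of the upper edge of the pan's open nose, 80 mm ahead of the grip centre and 70 mm below it, same axes. The nose is 3 mm sheet rising at 18 degrees over 38 mm. Pan 82 mm wide (88 over the straps), 76 mm inside; side walls 32 mm high, 14 mm on the nose. Pins stay in until it is tipped nose-down by more than 18 degrees; about 30 to 40 degrees empties it.
- rack: Wooden pin rack screwed to the bench; origin on its underside, on the bench, below the middle of the grooves. z up, x horizontal in the downhill direction, y along the grooves. Base 150 mm (x, from -88 to 62 mm) by 108 mm (y); the head edge of the apron is 40 mm above the bench.
- rack_apron (a point): Centre of the top face of the plain apron at the head of the rack, where pins are poured on: 33 mm along the slope (x), 108 mm wide, no rails, level with the tops of the ridges; at x = -66.5 mm on rack_deck, axes as there. Poured from a nose held close, some pins stop on the first ridges with grooves still empty below; a light push downhill from behind the last one moves the whole row on.
- rack_deck: Grooved top of the rack, sloping 4 degrees down to +x. Origin mid-deck at groove-bottom level, 30 mm above the bench; y along the grooves, z square to the deck. Four V grooves, bottoms at x = -37.5, -12.5, 12.5, 37.5 mm, 4 mm deep, walls 18 degrees. Side rails at y = +-46 mm, top z = 14; end stop at x = 50, top z = 22. Seated pin centre z = 11.6, on a ridge 15. Slow pins stop in the first free groove or on a ridge.
- pin1: steel gudgeon pin (piston pin), a hollow-looking cylinder of 22 mm diameter, 70 mm long, 0.125 kg; origin at its centre, y along its axis. The four pins are alike and start lying side by side across the pan's floor.
- pin2: steel gudgeon pin (piston pin), a hollow-looking cylinder of 22 mm diameter, 70 mm long, 0.125 kg; origin at its centre, y along its axis. The four pins are alike and start lying side by side across the pan's floor.
- pin3: steel gudgeon pin (piston pin), a hollow-looking cylinder of 22 mm diameter, 70 mm long, 0.125 kg; origin at its centre, y along its axis. The four pins are alike and start lying side by side across the pan's floor.
- pin4: steel gudgeon pin (piston pin), a hollow-looking cylinder of 22 mm diameter, 70 mm long, 0.125 kg; origin at its centre, y along its axis. The four pins are alike and start lying side by side across the pan's floor.
- piston: aluminium piston standing on the bench, 76 mm diameter, 64 mm high; origin at the centre of its underside. Bystander.
- oil_filter: white round oil filter standing on the bench, 77 mm diameter, 90 mm high; origin at the centre of its underside. Bystander.
- oil_bottle: grey plastic oil bottle standing on the bench, 68 mm diameter, 170 mm high; origin at the centre of its underside. Bystander.
- spanner: steel spanner lying on the bench, 180 mm long along its x axis; origin under its middle. Bystander.
There are look-alikes about, which are no part of the job. What is shaped like the part that bears pan_grip but blue is not meant.

How it is judged:
On the way:
1. all four pins are out of the pan and on the rack while the pan is still tipped (over 17 degrees) (x of pin1 in the frame of rack_deck between -0.08 and 0.055 m and y of pin1 in the frame of rack_deck between -0.03 and 0.03 m and z of pin1 in the frame of rack_deck between 0.008 and 0.03 m and x of each of pin1, pin2, pin3, pin4 in the frame of pan_grip above 0.065 m and x of pin2 in the frame of rack_deck between -0.08 and 0.055 m and y of pin2 in the frame of rack_deck between -0.03 and 0.03 m and z of pin2 in the frame of rack_deck between 0.008 and 0.03 m and x of pin3 in the frame of rack_deck between -0.08 and 0.055 m and y of pin3 in the frame of rack_deck between -0.03 and 0.03 m and z of pin3 in the frame of rack_deck between 0.008 and 0.03 m and x of pin4 in the frame of rack_deck between -0.08 and 0.055 m and y of pin4 in the frame of rack_deck between -0.03 and 0.03 m and z of pin4 in the frame of rack_deck between 0.008 and 0.03 m and angle between pan_grip's own z axis and vertical above 0.3 rad), for 0.1 s.
At the end, for the whole second after the job is handed in: All four pins are at rest, fully down in grooves of the rack (centre within 2 mm of the seated height, not on a ridge or on another pin), parallel to the grooves within 4.5 degrees and within the rails; the pan stands upright on the bench (within 3.4 degrees and 4 mm); it is let go (x of pin1 in the frame of rack_deck between -0.047 and 0.047 m and y of pin1 in the frame of rack_deck between -0.012 and 0.012 m and z of pin1 in the frame of rack_deck between 0.008 and 0.0135 m and angle between the y axis of each of pin1, pin2, pin3, pin4 and the y axis of rack_deck, either way round below 0.08 rad and linear speed of each of pin1, pin2, pin3, pin4 below 0.02 m/s and x of pin2 in the frame of rack_deck between -0.047 and 0.047 m and y of pin2 in the frame of rack_deck between -0.012 and 0.012 m and z of pin2 in the frame of rack_deck between 0.008 and 0.0135 m and x of pin3 in the frame of rack_deck between -0.047 and 0.047 m and y of pin3 in the frame of rack_deck between -0.012 and 0.012 m and z of pin3 in the frame of rack_deck between 0.008 and 0.0135 m and x of pin4 in the frame of rack_deck between -0.047 and 0.047 m and y of pin4 in the frame of rack_deck between -0.012 and 0.012 m and z of pin4 in the frame of rack_deck between 0.008 and 0.0135 m and height (world z) of pan_grip between 0.081 and 0.089 m and angle between pan_grip's own z axis and vertical below 0.06 rad); the robot touches nothing.
It fails at once if the piston is pushed more than 20 mm or tipped (distance of piston from where it was at the start of the episode above 0.02 m or angle between piston's own z axis and vertical above 0.3 rad).
It fails at once if the oil filter is pushed more than 20 mm or tipped (distance of oil_filter from where it was at the start of the episode above 0.02 m or angle between oil_filter's own z axis and vertical above 0.3 rad).
It fails at once if the oil bottle is pushed more than 20 mm or tipped (distance of oil_bottle from where it was at the start of the episode above 0.02 m or angle between oil_bottle's own z axis and vertical above 0.3 rad).
It fails at once if the spanner is pushed more than 20 mm (distance of spanner from where it was at the start of the episode above 0.02 m).
It fails at once if a pin drops or is thrown instead of rolling out (faster than 0.75 m/s once it has left the pan) ((x of pin1 in the frame of pan_grip above 0.065 m and linear speed of pin1 above 0.75 m/s) or (x of pin2 in the frame of pan_grip above 0.065 m and linear speed of pin2 above 0.75 m/s) or (x of pin3 in the frame of pan_grip above 0.065 m and linear speed of pin3 above 0.75 m/s) or (x of pin4 in the frame of pan_grip above 0.065 m and linear speed of pin4 above 0.75 m/s)).
It also fails if it takes over 58 s, if anything falls off the work surface, if the arm or the gripper's body presses on something with over 40 N, if the wrist force passes 120 N, or if a joint passes its speed limit or range.

### The arm

A 6-joint arm with a two-finger parallel gripper is mounted at the origin on the work surface. World frame = base frame: x ahead of the robot, y to its left, z up, the work surface at z = 0. Lengths are in m, angles in rad, forces in N, time in s.
With the tool pointing down it reaches from about 0.35 to 0.85 m from the base axis. Payload 8.1 kg.
Tool frame: the origin (TCP) lies between the finger pads; the fingertips stand 25 mm ahead of it and the grasp point (between the pads) lies 6 mm ahead of it (robot.tip_extent is the distance from the TCP to the fingertips, in m); z points along the fingers, y is the direction in which the jaws open and shut (so a half turn about z gives the same grasp; the last joint's range is limited). The gripper opens to 93 mm and grips with 3 to 60 N. Pads are 15 mm wide; open, the fingers measure 128 mm over their backs; the gripper's body (75 mm by 188 mm) begins 65 mm behind the grasp point.
Start: joints at [-0.085, 0.13, 1.488, -0, 1.523, -0.085], TCP at [0.6, 0, 0.212] pointing down, gripper open.
Joint ranges: [-2.96, 2.96], [-0.89, 2.26], [0.02, 2.5], [-1.34, 4.48], [0, 2.73], [-2.66, 2.66]. Speed limits (rad/s): [2.39, 2.39, 2.79, 3.14, 3.14, 3.14].

### API

Orientations are given as a rotation vector (axis times angle).
In Python, from plant import robot gives the robot as it stands.
- The arm moves only by the tool drive_tool, never from a script. Its argument "increments" is a list of rows, each a list of 7 numbers: the closure, from 0 (fully open) to 1 (shut), then the shift along the world's x, y, z in units of 25 mm (1.0 is 25 mm), then the turn, a rotation vector about the world's x, y, z in rad. In form: [[gripper, dx, dy, dz, rx, ry, rz], ...]. A call has 1 to 20 rows; each row is the pose to reach, as a shift and turn from the pose commanded when the call began; what a row does not reach only later rows make up. A row lasts 1/12 s, in which the tool goes at most 41.7 mm and 7.16 degrees, less where a joint would pass 70% of its speed; a pose out of reach is approached as far as the arm can. A call with a gripper value outside its range is refused whole. The fingers move at their own pace and stop on an object; "squeeze" is the grip in N (left out, the last holds). Time passes only in rows, so rows that repeat a pose let the fingers close. It gives the time, the measured TCP pose, the force and the opening at its end, in the units of the state.
- robot.read_state(): the state, without advancing time (a new reading comes with each control period).
- robot.read_camera(name): name is "scene" or "side" or "wrist"; returns a dict with "image" (400x640x3 uint8, red, green, blue), "fx", "fy", "cx", "cy" (pixels), "dist" ([k1, k2, p1, p2, k3] as OpenCV has them; the pictures are not rectified), "T" (4x4, takes a point from camera to world coordinates); the wrist camera has in their place "mount" (4x4, takes a point from camera to tool coordinates, whose origin is the TCP and whose axes are the flange's). Camera axes: x right, y down, z forward; pixel columns grow to the right and rows downward; lengths in m; the calibration is good to about 2 mm. A picture is of the moment at which its call begins: read the wrist's pose just before it. There is no depth.
- robot.close_job(): hands the job in, once; it reports no verdict.
The state is a dict: "t": time; "q": joint angles; "dq": joint speeds; "joint_torque": joint torques, N m; "tool_pos": TCP position; "orientation": TCP orientation; "force": force on the tool from outside, world axes, zero at the start; "wrist_torque": the same for the moment, N m; "opening": finger opening in m.
Only numpy, scipy, OpenCV 4.12 (cv2) and the standard library are available. Lean on these libraries where they do the work, as an engineer would, in place of code of your own. Each camera call takes 0.05 s, during which the arm holds its last target.

## Working session

There is one attempt and no reset: what is moved stays moved. The work goes in short steps, Python scripts to look and compute and a tool call to move; the robot and the scene stay as the last step left them, time stands still between calls to the robot, and variables do not carry over. Pictures are saved under pics/ and viewed, and the job is handed in when it is done.

Besides the shell and the picture viewer there is one more tool, called after "Request:" as name(argument=value, ...) on one line, values as JSON. drive_tool: Moves the arm, as the interface text tells. Its arguments: {"type":"object","properties":{"increments":{"type":"array"},"squeeze":{"type":"number"}},"required":["increments"]}

```bash
ls; mkdir -p pics; cat > h.py <<'E'
import numpy as np, cv2
from plant import robot
def snap(name,fn):
    c=robot.read_camera(name); cv2.imwrite('pics/'+fn,c['image'][:,:,::-1]); return c
E
python3 - <<'E'
from h import *
import pickle
s=robot.read_state(); print(s['t'],s['tool_pos'],s['orientation'],s['opening'])
for n in('scene','side','wrist'):
    s=robot.read_state()
    c=snap(n,n+'0.png'); c['state']=s; pickle.dump(c,open(n+'0.pkl','wb'))
    print(n,c['fx'],c['cx'],c['cy'],c['dist'],c.get('T',c.get('mount')))
E
```

```text
pics
0.0 [5.99434845e-01 6.98259092e-05 2.11010707e-01] [-2.22049090e+00 -2.22047257e+00  1.80946329e-03] 0.09291030872741277
scene 369.9672457497809 315.48747999744756 194.0271588800822 [-0.00040531  0.          0.          0.          0.        ] [[-0.36825991  0.75474672 -0.54290149  1.03892626]
 [ 0.92968518  0.29368153 -0.22234349  0.2820265 ]
 [-0.00837288 -0.58660766 -0.80982797  0.81527679]
 [ 0.          0.          0.          1.        ]]
side 479.7000842226272 326.39865986912616 200.08245742474517 [-0.0225549  0.         0.         0.         0.       ] [[-0.8579918  -0.27712341  0.43249587 -0.07148019]
 [-0.51351498  0.4829937  -0.70923864  1.03977503]
 [-0.01234614 -0.83061405 -0.55671166  0.85847727]
 [ 0.          0.          0.          1.        ]]
wrist 343.79191370847326 319.6279121296122 200.88247380725454 [-0.06469863  0.          0.          0.          0.        ] [[ 3.13424309e-04 -9.54759243e-01 -2.97379706e-01  8.18955579e-02]
 [ 9.99999802e-01  1.36744826e-04  6.14923807e-04 -9.86836666e-04]
 [-5.46439053e-04 -2.97379839e-01  9.54759097e-01 -1.73122560e-01]
 [ 0.00000000e+00  0.00000000e+00  0.00000000e+00  1.00000000e+00]]
```

View pics/scene0.png

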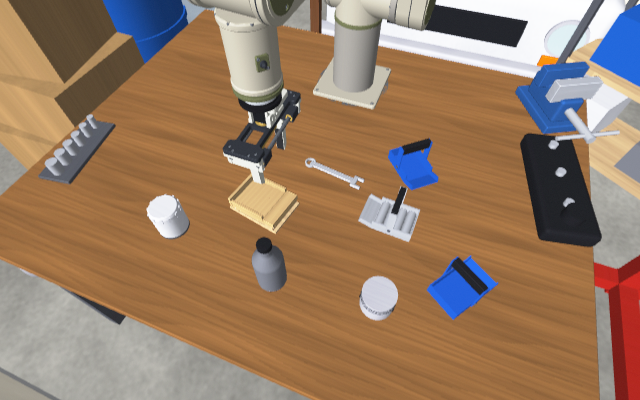

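View pics/side0.png

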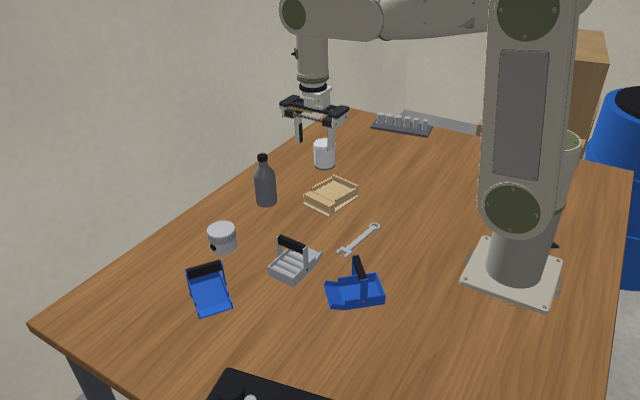

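View pics/wrist0.png

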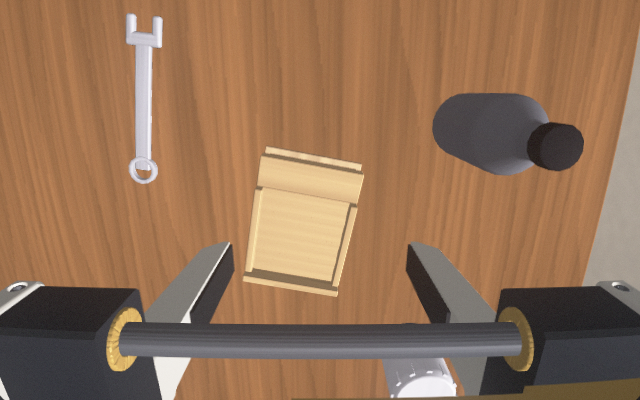

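```bash
python3 - <<'E'
import cv2,numpy as np
a=cv2.imread('pics/scene0.png');b=cv2.imread('pics/side0.png')
A=cv2.resize(a[160:260,340:440],(600,600),interpolation=cv2.INTER_CUBIC)
B=cv2.resize(b[210:310,240:340],(600,600),interpolation=cv2.INTER_CUBIC)
cv2.imwrite('pics/c1.png',cv2.resize(np.hstack([A,B]),(800,400)))
A=cv2.resize(a[165:240,215:315],(800,600),interpolation=cv2.INTER_CUBIC)
B=cv2.resize(b[165:225,290:370],(800,600),interpolation=cv2.INTER_CUBIC)
cv2.imwrite('pics/c2.png',cv2.resize(np.hstack([A,B]),(800,300)))
E
```

```text
(no output)
```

View pics/c1.png

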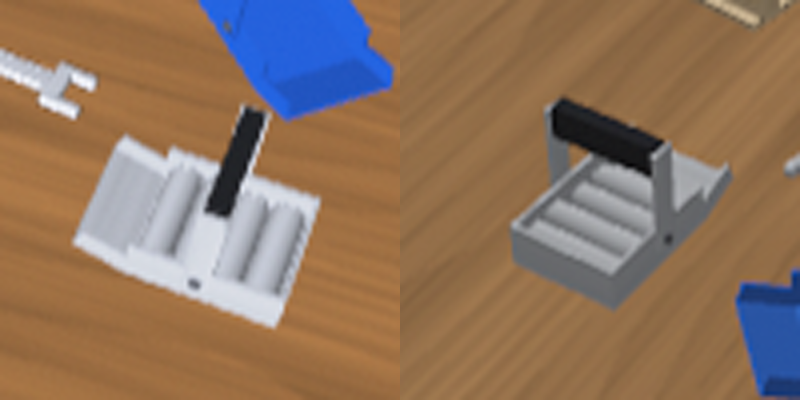

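View pics/c2.png

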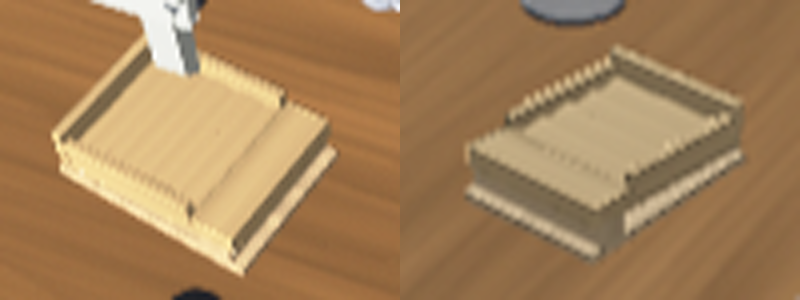

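```bash
cat >> h.py <<'E'
import pickle
from scipy.spatial.transform import Rotation as R
def ld(n):
    c=pickle.load(open(n+'.pkl','rb'))
    return c
def TT(c):
    if 'T' in c: return np.array(c['T'])
    s=c['state']; M=np.eye(4); M[:3,:3]=R.from_rotvec(s['orientation']).as_matrix(); M[:3,3]=s['tool_pos']
    return M@np.array(c['mount'])
def ray(c,uv):
    K=np.array([[c['fx'],0,c['cx']],[0,c['fy'],c['cy']],[0,0,1]])
    p=cv2.undistortPoints(np.array([[uv]],float),K,np.array(c['dist'],float))[0,0]
    T=TT(c); d=T[:3,:3]@np.array([p[0],p[1],1]); return T[:3,3],d/np.linalg.norm(d)
def plane(c,uv,z):
    o,d=ray(c,uv); return o+d*(z-o[2])/d[2]
def tri(*obs):
    A=np.zeros((3,3));b=np.zeros(3);rs=[ray(c,uv) for c,uv in obs]
    for o,d in rs:
        P=np.eye(3)-np.outer(d,d);A+=P;b+=P@o
    x=np.linalg.solve(A,b); e=[np.linalg.norm((np.eye(3)-np.outer(d,d))@(x-o)) for o,d in rs]
    return x,np.array(e)
def proj(c,X):
    T=np.linalg.inv(TT(c)); K=np.array([[c['fx'],0,c['cx']],[0,c['fy'],c['cy']],[0,0,1]])
    rv=cv2.Rodrigues(T[:3,:3])[0]
    return cv2.projectPoints(np.array(X,float).reshape(-1,1,3),rv,T[:3,3],K,np.array(c['dist'],float))[0][:,0]
def take(n,tag):
    s=robot.read_state(); c=robot.read_camera(n); c['state']=s
    cv2.imwrite('pics/%s.png'%tag,c['image'][:,:,::-1]); pickle.dump(c,open(tag+'.pkl','wb')); return c
E
python3 - <<'E'
from h import *
sc,sd,wr=ld('scene0'),ld('side0'),ld('wrist0')
for c,b in((sc,(340,160,440,260)),(sd,(240,210,340,310))):
    x0,y0,x1,y1=b; im=c['image'][y0:y1,x0:x1].astype(int)
    m=(im.max(2)<60).astype(np.uint8)
    n,l,st,ce=cv2.connectedComponentsWithStats(m)
    i=1+np.argmax(st[1:,4]); print(st[i],ce[i]+[x0,y0])
    cn=cv2.findContours((l==i).astype(np.uint8),0,1)[0][0]; r=cv2.minAreaRect(cn); print(cv2.boxPoints(r)+[x0,y0])
    c['ce']=ce[i]+[x0,y0]
print(tri((sc,sc['ce']),(sd,sd['ce'])))
# rack: apron top head corners; scene crop2 (8x->4x): ; side crop scale 10 -> 5
S=lambda u,v:(215+u/4,165+v/4)
D=lambda u,v:(290+(u-400)/5,165+v/5)
for nm,s,d,w in (('apron head L(+x)',S(234,248),D(468,145),(361,166)),('apron head other',S(332,122),D(605,208),(266,149))):
    print(nm,tri((sc,s),(sd,d)),tri((sc,s),(wr,w)),tri((sd,d),(wr,w)))
E
```

```text
[ 52  28  14  26 143] [398.45454545 200.36363636]
[[391.30487823 211.7439003 ]
 [400.52439117 186.71951103]
 [405.62195587 188.59756088]
 [396.40244293 213.62194824]]
[ 38  25  28  19 260] [290.53846154 243.61923077]
[[275.60354996 242.75148392]
 [279.33136368 233.80473709]
 [305.46154785 244.69231033]
 [301.73373032 253.63905716]]
(array([0.50097637, 0.27574802, 0.09156016]), array([0.00192568, 0.00192568]))
apron head L(+x) (array([0.64502874, 0.00668203, 0.03877602]), array([0.00370388, 0.00370388])) (array([0.64234049, 0.00804515, 0.02843108]), array([0.00162211, 0.00162211])) (array([0.6387085 , 0.01271003, 0.04691296]), array([0.00120942, 0.00120942]))
apron head other (array([0.53560537, 0.02462223, 0.03871165]), array([0.00430272, 0.00430272])) (array([0.54575132, 0.03119905, 0.04882788]), array([0.00052704, 0.00052704])) (array([0.53911661, 0.02484246, 0.03888733]), array([0.00664219, 0.00664219]))
```

Request:
drive_tool(increments=[[0,0,-1.6,1.6,0,0,0],[0,0,-3,2,0,0,0],[0,0,-3,2,0,0,0],[0,0,-3,2,0,0,0]])

```text
t: 0.48
tool_pos: [0.6007, -0.0777, 0.2639]
orientation: [2.223, 2.216, 0.002]
force: [0.4, -0.4, -0.0]
opening: 0.0932
```

```bash
python3 - <<'E'
from h import *
c=take('wrist','w1'); print(c['state']['t'],c['state']['tool_pos'],abs(c['state']['dq']).max())
a=c['image'][:,:,::-1]
cv2.imwrite('pics/w1c.png',cv2.resize(a[60:260,200:440],(800,667-0),interpolation=cv2.INTER_CUBIC)[:600])
E
```

```text
0.4833 [ 0.60072877 -0.07766055  0.26387816] 0.048077646832738095
```

View pics/w1c.png

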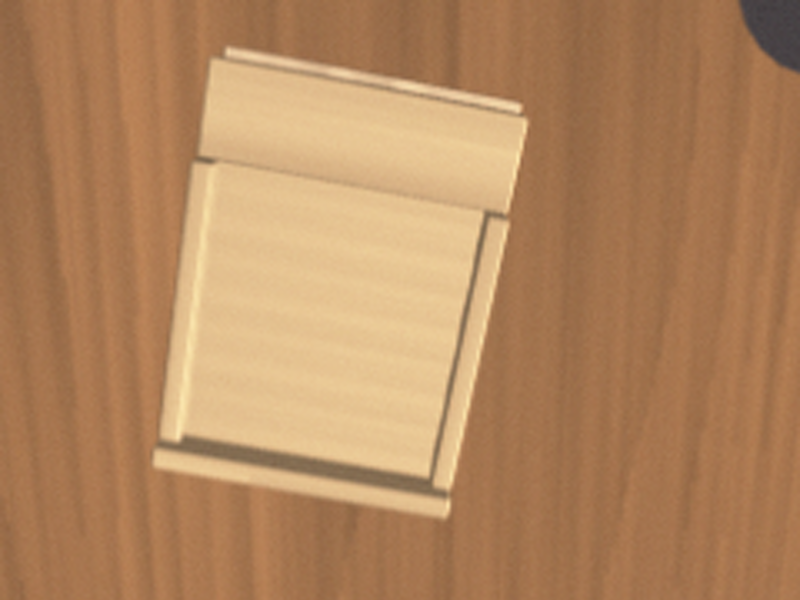

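```bash
python3 - <<'E'
from h import *
c=ld('w1'); sc,sd=ld('scene0'),ld('side0')
k=240/800
W=lambda u,v:(200+u*k,60+v*k)
S=lambda u,v:(215+u/4,165+v/4)
D=lambda u,v:(290+(u-400)/5,165+v/5)
a=plane(c,W(211,58),.04);b=plane(c,W(527,118),.04)
e=plane(c,W(155,449),.048);f=plane(c,W(449,494),.048)
e2=plane(c,W(154,466),.048);f2=plane(c,W(447,517),.048)
ap1=plane(c,W(201,156),.038);ap2=plane(c,W(507,214),.038)
print(a,b,np.linalg.norm(a-b)); print(e,f,np.linalg.norm(e-f)); print(e2,f2)
print('apron foot',ap1,ap2)
d=(a-b)[:2]; d/=np.linalg.norm(d); print('groove ax',d, np.degrees(np.arctan2(d[1],d[0])))
down=np.array([-d[1],d[0]]); down=down if down[1]<0 else -down
print('down',down,'head->stop',(e-a)[:2]@down,(f-b)[:2]@down,(e2-a)[:2]@down,(ap1-a)[:2]@down,(ap2-b)[:2]@down)
for nm,s,dd,w in (('+x',S(234,248),D(468,145),W(527,118)),('-x',S(332,122),D(605,208),W(211,58))):
    print(nm,tri((sc,s),(c,w)),tri((sd,dd),(c,w)))
E
```

```text
[0.53916166 0.02248219 0.04      ] [0.64364772 0.00292857 0.04      ] 0.10629995226425665
[ 0.51414615 -0.10919755  0.048     ] [ 0.61846348 -0.1264329   0.048     ] 0.10573155413745006
[ 0.51336955 -0.11550014  0.048     ] [ 0.6178317  -0.13517392  0.048     ]
apron foot [ 0.53404201 -0.00902606  0.038     ] [ 0.63785388 -0.02882189  0.038     ]
groove ax [-0.98293605  0.18394759] 169.40021932826784
down [-0.18394759 -0.98293605] head->stop 0.1340343069074832 0.13178663661760084 0.14037220179235874 0.031912341468683936 0.03227443046291916
+x (array([0.64381559, 0.00472322, 0.02906509]), array([0.00211088, 0.00211088])) (array([0.64377933, 0.00299721, 0.03985958]), array([0.00013447, 0.00013447]))
-x (array([0.53660095, 0.02464334, 0.03242764]), array([0.00228071, 0.00228071])) (array([0.53687995, 0.02107053, 0.03915704]), array([0.00258329, 0.00258329]))
```

Request:
drive_tool(increments=[[0,-1,1.6,0.4,0,0,0],[0,-2,3.2,0.8,0,0,0],[0,-3,4.8,1,0,0,0],[0,-3.5,6.4,1,0,0,0],[0,-4,8,1,0,0,0],[0,-4,9.6,1,0,0,0],[0,-4,11,1,0,0,0],[0,-4,11,1,0,0,0],[0,-4,11,1,0,0,0]])

```text
t: 1.28
tool_pos: [0.4981, 0.2038, 0.2854]
orientation: [-2.214, -2.226, 0.003]
force: [0.2, -0.7, 0.2]
opening: 0.0928
```

```bash
python3 - <<'E'
from h import *
c=take('wrist','w2'); print(c['state']['t'],c['state']['tool_pos'],c['state']['orientation'],abs(c['state']['dq']).max())
E
```

```text
1.2833 [0.49811577 0.20383064 0.28540726] [-2.21350621 -2.22639531  0.0026556 ] 0.07459633497306234
```

View pics/w2.png

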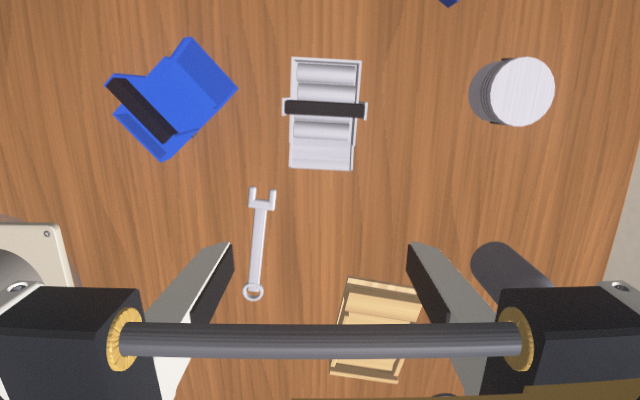

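```bash
python3 - <<'E'
from h import *
c=ld('w2'); im=c['image']
cv2.imwrite('pics/w2c.png',cv2.resize(im[40:190,250:400][:,:,::-1],(600,600),interpolation=cv2.INTER_CUBIC))
g=im[85:130,270:380].astype(int); m=(g.max(2)<70).astype(np.uint8)
n,l,st,ce=cv2.connectedComponentsWithStats(m); i=1+np.argmax(st[1:,4]); print(st[i],ce[i]+[270,85])
cn=cv2.findContours((l==i).astype(np.uint8),0,1)[0][0]; print(cv2.boxPoints(cv2.minAreaRect(cn))+[270,85])
E
```

```text
[ 16  16  78  16 935] [324.45026738 108.16042781]
[[285.37538147 112.24307823]
 [286.06461334  99.83692455]
 [363.21539307 104.1230793 ]
 [362.52616119 116.52923203]]
```

View pics/w2c.png

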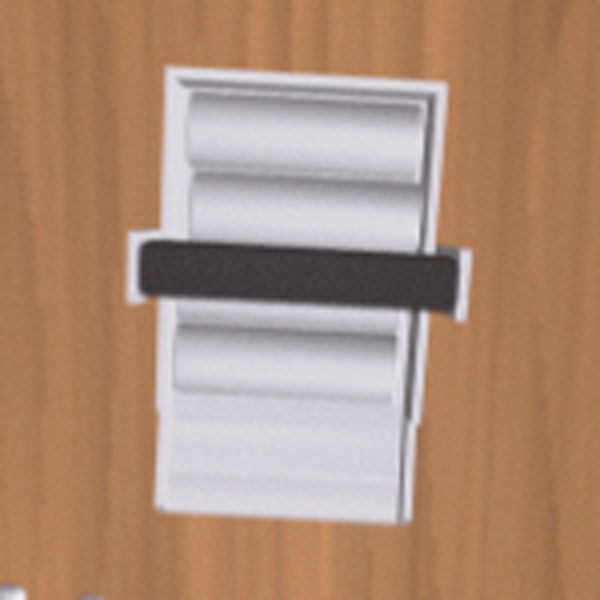

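```bash
python3 - <<'E'
from h import *
c=ld('w2'); sc,sd=ld('scene0'),ld('side0')
W=lambda u,v:(250+u/4,40+v/4)
P=[plane(c,W(*p),.098) for p in((140,240),(140,296),(460,254),(460,311))]
print(np.round(P,4)); print('len',np.linalg.norm(P[0]-P[2]),'th',np.linalg.norm(P[0]-P[1]))
ctr=np.mean(P,0); l=((P[2]-P[0])+(P[3]-P[1]))[:2]; print('ctr',ctr,'bar dir deg',np.degrees(np.arctan2(l[1],l[0])))
n1,n2=plane(c,W(157,512),.0165),plane(c,W(409,522),.0165); print('nose',n1,n2,np.linalg.norm(n1-n2),(n1+n2)/2-ctr)
b1,b2=plane(c,W(167,68),.035),plane(c,W(447,84),.035); print('back',b1,b2,np.linalg.norm(b1-b2))
print(tri((c,(324.45,108.16)),(sc,(398.45,200.36)),(sd,(290.5,243.6))))
# heights: bar end bottoms in scene/side corners
print('L end',tri((c,W(140,268)),(sc,(403.5,188.0)) ), tri((c,W(460,282)),(sc,(394.2,212.5))))
print(proj(sc,[*P]),proj(sd,[*P]))
# bystanders approx
for nm,uv,z in(('spanner',(263,205),0.005),('spanner2',(253,292),0.005),('piston',(525,92),.064),('blue',(165,105),.03)): print(nm,plane(c,uv,z))
w1=ld('w1')
E
```

```text
[[0.4613 0.2802 0.098 ]
 [0.461  0.2663 0.098 ]
 [0.5425 0.2773 0.098 ]
 [0.543  0.2631 0.098 ]]
len 0.08118947281476578 th 0.013889631074636954
ctr [0.50195624 0.2717512  0.098     ] bar dir deg -2.1455418991281077
nose [0.45695973 0.19294697 0.0165    ] [0.53954507 0.19015366 0.0165    ] 0.08263257015762407 [-0.00370384 -0.08020089 -0.0815    ]
back [0.46377696 0.32756835 0.035     ] [0.54472338 0.32375085 0.035     ] 0.08103638989346762
(array([0.50133814, 0.27425481, 0.09114662]), array([0.00215792, 0.00177008, 0.00278794]))
L end (array([0.460843  , 0.27492254, 0.09394156]), array([0.00174944, 0.00174944])) (array([0.54251656, 0.27204902, 0.10011079]), array([0.00157625, 0.00157625]))
[[405.21774506 187.52738729]
 [399.61863183 185.78353222]
 [395.63825575 213.43433554]
 [389.56241929 211.75338538]] [[303.19377915 247.19679624]
 [306.32141135 244.17287188]
 [277.32973555 236.4544802 ]
 [280.36345107 233.43892371]]
spanner [0.41834415 0.13802131 0.005     ]
spanner2 [ 0.3967381 -0.0010179  0.005    ]
piston [0.72728443 0.29276209 0.064     ]
blue [0.30706595 0.27390959 0.03      ]
```

```bash
python3 - <<'E'
from h import *
s=robot.read_state(); print(np.round(s['q'],3))
M=R.from_rotvec(s['orientation']).as_matrix(); print(M.round(4)); print('tool y ang',np.degrees(np.arctan2(M[1,1],M[0,1])))
t=M[:,2];print(t)
sc,sd,w1=ld('scene0'),ld('side0'),ld('w1')
print('bottle',plane(ld('wrist0'),(555,146),.17), plane(sc,(264,244),.17)); print('filter',plane(sc,(166,200),.09))
E
```

```text
[ 0.289 -0.054  1.545  0.     1.653  0.285]
[[-4.1e-03  1.0e+00 -2.4e-03]
 [ 1.0e+00  4.1e-03 -7.0e-04]
 [-7.0e-04 -2.4e-03 -1.0e+00]]
tool y ang 0.23312863306541728
[-2.40513367e-03 -6.92731680e-04 -9.99996868e-01]
bottle [0.74970332 0.05227388 0.17      ] [0.75571145 0.05523949 0.17      ]
filter [ 0.6994435  -0.24533954  0.09      ]
```

Request:
drive_tool(increments=[[0,0.08,0.5,0,0,0,0.12],[0,0.08,1,0,0,0,0.24],[0,0.08,1.5,-0.5,0,0,0.36],[0,0.08,2,-1,0,0,0.48],[0,0.08,2.5,-1.5,0,0,0.6],[0,0.08,2.88,-2,0,0,0.72],[0,0.08,2.88,-2.5,0,0,0.84],[0,0.08,2.88,-2.5,0,0,0.96],[0,0.08,2.88,-2.5,0,0,1.08],[0,0.08,2.88,-2.5,0,0,1.2],[0,0.08,2.88,-2.5,0,0,1.32],[0,0.08,2.88,-2.5,0,0,1.44],[0,0.08,2.88,-2.5,0,0,1.527],[0,0.08,2.88,-2.5,0,0,1.527],[0,0.08,2.88,-2.5,0,0,1.527],[0,0.08,2.88,-2.5,0,0,1.527]])

```text
t: 2.67
tool_pos: [0.5021, 0.2711, 0.2242]
orientation: [-0.075, -3.14, 0.001]
force: [-0.6, -0.3, 1.0]
opening: 0.0929
```

```bash
python3 - <<'E'
from h import *
c=take('wrist','w3'); s=c['state'];print(s['t'],s['tool_pos'],abs(s['dq']).max(),s['q'].round(3) if hasattr(s['q'],'round') else s['q'])
M=R.from_rotvec(s['orientation']).as_matrix(); print('tool y ang',np.degrees(np.arctan2(M[1,1],M[0,1])),M[:,2])
s=robot.read_state();print(s['tool_pos'],abs(s['dq']).max())
E
```

```text
2.6667 [0.50211111 0.27112586 0.22416741] 0.00901084379538238 [ 0.405  0.047  1.555 -0.     1.541 -1.117]
tool y ang 87.25303192845402 [-5.25236479e-04 -4.22996158e-04 -9.99999773e-01]
[0.50207539 0.27134204 0.2242593 ] 0.009646050284191328
```

View pics/w3.png

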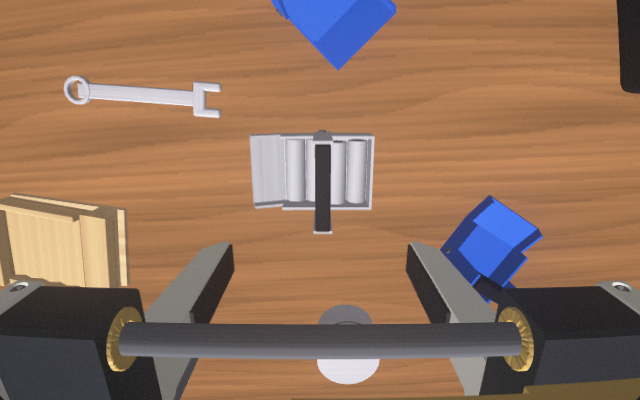

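```bash
python3 - <<'E'
from h import *
c=ld('w3'); im=c['image']
g=im[130:245,300:350].astype(int); m=(g.max(2)<70).astype(np.uint8)
n,l,st,ce=cv2.connectedComponentsWithStats(m); i=1+np.argmax(st[1:,4]); print(st[i])
cn=cv2.findContours((l==i).astype(np.uint8),0,1)[0][0]; B=cv2.boxPoints(cv2.minAreaRect(cn))+[300,130]; print(B)
P=np.array([plane(c,b,.098) for b in B]); print(P.round(4),P.mean(0))
x,e=tri((c,B.mean(0)),(ld('w2'),(324.45,108.16))); print(x,e)
E
```

```text
[  16   15   14   86 1195]
[[316. 145.]
 [329. 145.]
 [329. 230.]
 [316. 230.]]
[[0.4602 0.2686 0.098 ]
 [0.4608 0.2798 0.098 ]
 [0.5402 0.2767 0.098 ]
 [0.5397 0.2645 0.098 ]] [0.50023021 0.27240502 0.098     ]
[0.50141594 0.27221355 0.08826319] [0.00022522 0.00022522]
```

Request:
drive_tool(increments=[[0,-0.03,0.03,-1.2,0,0,0],[0,-0.03,0.03,-2.4,0,0,0],[0,-0.03,0.03,-3.4,0,0,0],[0,-0.03,0.03,-4.2,0,0,0],[0,-0.03,0.03,-4.8,0,0,0],[0,-0.03,0.03,-5.2,0,0,0],[0,-0.03,0.03,-5.33,0,0,0],[0,-0.03,0.03,-5.33,0,0,0],[0,-0.03,0.03,-5.33,0,0,0]], squeeze=45)

```text
t: 3.47
tool_pos: [0.5019, 0.273, 0.0923]
orientation: [0.07, 3.14, 0.001]
force: [-0.2, -0.7, 0.8]
opening: 0.0932
```

Request:
drive_tool(increments=[[0.5,0,0,0,0,0,0],[0.7,0,0,0,0,0,0],[0.9,0,0,0,0,0,0],[1,0,0,0,0,0,0],[1,0,0,0,0,0,0],[1,0,0,0,0,0,0],[1,0,0,0,0,0,0],[1,0,0,0,0,0,0]])

```text
t: 4.13
tool_pos: [0.5012, 0.2728, 0.0912]
orientation: [-0.069, -3.141, 0.0]
force: [0.7, -0.4, 0.1]
opening: 0.0439
```

```bash
python3 - <<'E'
from h import *
s=robot.read_state(); print(s['t'],s['tool_pos'],s['orientation'],s['opening'],s['force'],s['wrist_torque'],s['q'])
c=take('side','s1'); cv2.imwrite('pics/s1c.png',cv2.resize(c['image'][180:320,220:400][:,:,::-1],(771,600),interpolation=cv2.INTER_CUBIC))
E
```

```text
4.1333 [0.50121274 0.27275816 0.09124338] [-6.88218332e-02 -3.14075066e+00  1.12002317e-04] 0.04393416035073426 [ 0.69171926 -0.43742923  0.11688685] [ 0.10782238 -0.1118561  -0.01552744] [ 4.08548269e-01  1.41207099e-01  1.70200556e+00 -2.91322520e-05
  1.29848977e+00 -1.11842215e+00]
```

View pics/s1c.png

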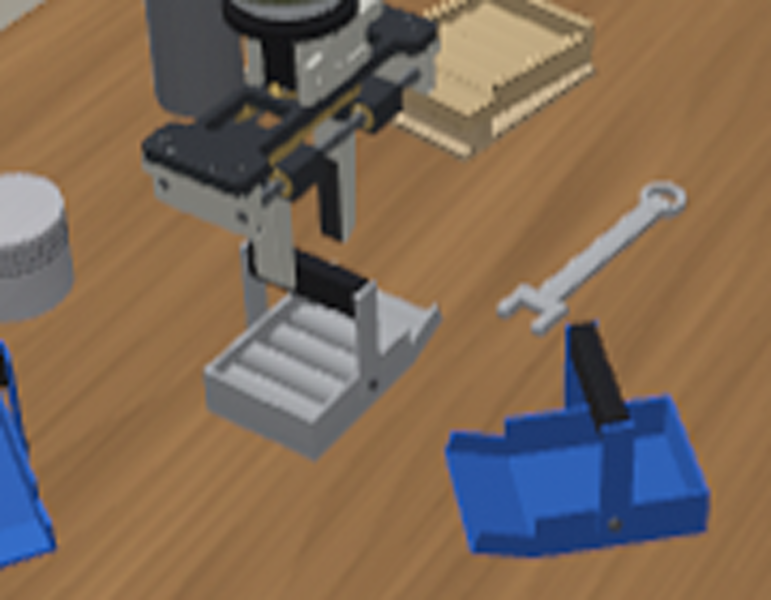

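Fingers are still closing (44 mm) around the bar; they need more time.

Request:
drive_tool(increments=[[1,0,0,0,0,0,0],[1,0,0,0,0,0,0],[1,0,0,0,0,0,0],[1,0,0,0,0,0,0],[1,0,0,0,0,0,0],[1,0,0,0,0,0,0],[1,0,0,0,0,0,0],[1,0,0,0,0,0,0]])

```text
t: 4.85
tool_pos: [0.5016, 0.2728, 0.0917]
orientation: [0.069, 3.14, 0.0]
force: [-0.2, -0.5, 3.3]
opening: 0.0006
```

```bash
python3 - <<'E'
from h import *
s=robot.read_state(); print(s['t'],s['tool_pos'],s['opening'],s['force'])
c=take('side','s2'); a=cv2.resize(c['image'][200:300,230:330][:,:,::-1],(400,400),interpolation=cv2.INTER_CUBIC)
c=take('wrist','w4'); b=cv2.resize(c['image'][:,:,::-1],(640,400))[:,120:520]
cv2.imwrite('pics/s2c.png',np.hstack([a,b]))
c=take('scene','sc2'); a=cv2.resize(c['image'][140:260,330:450][:,:,::-1],(600,600),interpolation=cv2.INTER_CUBIC);cv2.imwrite('pics/sc2c.png',a)
E
```

```text
4.85 [0.50159043 0.27282263 0.0916999 ] 0.0006483381498429682 [-0.17330217 -0.48297894  3.32094003]
```

View pics/s2c.png

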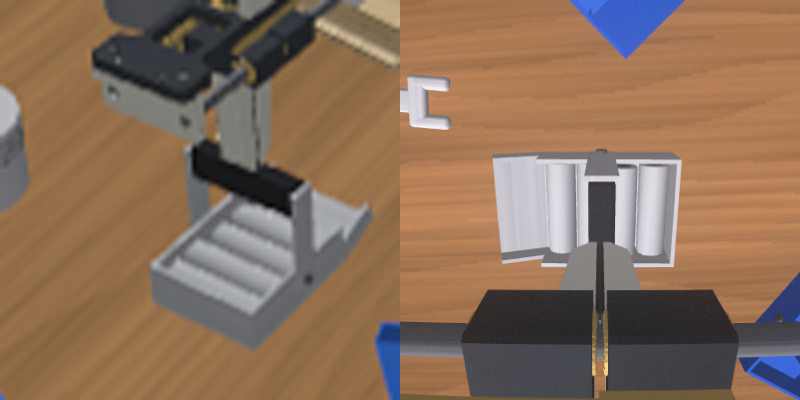

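View pics/sc2c.png

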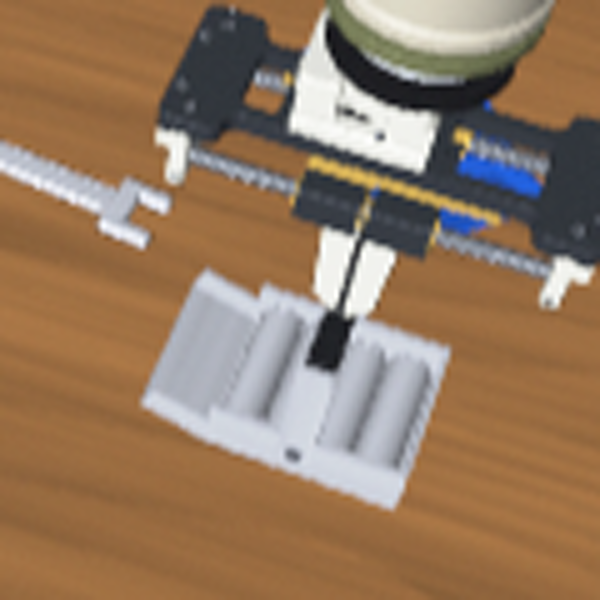

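```bash
python3 - <<'E'
from h import *
print(robot.tip_extent,[a for a in dir(robot) if a[0]!='_'])
sc,sd,w=ld('sc2'),ld('s2'),ld('w4')
s=w['state']; M=R.from_rotvec(s['orientation']).as_matrix()
for d in (-.03,-.01,0,.006,.025):
    p=s['tool_pos']+M[:,2]*d; print(d,p.round(3),((proj(sc,p)[0]-[330,140])*5).round(),((proj(sd,p)[0]-[230,200])*4).round(),(proj(w,p)[0]-[120,0]+[400,0]).round())
for z in(.072,.085,.098):
    p=[.502,.272,z]; print(z,((proj(sc,p)[0]-[330,140])*5).round(),((proj(sd,p)[0]-[230,200])*4).round(),(proj(w,p)[0]-[120,0]+[400,0]).round())
E
```

```text
0.025 ['IKError', 'close_job', 'read_camera', 'read_state', 'tip_extent']
-0.03 [0.502 0.273 0.122] [349. 267.] [244. 132.] [603. 281.]
-0.01 [0.502 0.273 0.102] [342. 292.] [246. 157.] [603. 261.]
0 [0.502 0.273 0.092] [338. 304.] [246. 170.] [602. 253.]
0.006 [0.502 0.273 0.086] [336. 311.] [247. 177.] [602. 248.]
0.025 [0.502 0.273 0.067] [329. 334.] [249. 200.] [602. 235.]
0.072 [329. 328.] [248. 193.] [601. 239.]
0.085 [334. 312.] [247. 177.] [601. 248.]
0.098 [339. 297.] [246. 161.] [601. 259.]
```

```bash
python3 - <<'E'
from h import *
sd=ld('s1'); s=sd['state']; M=R.from_rotvec(s['orientation']).as_matrix()
for sg in(-1,1):
  for d in(0,.025):
    p=s['tool_pos']+M[:,2]*d+M[:,1]*sg*.022; print(sg,d,p.round(3),((proj(sd,p)[0]-[220,180])*600/140).round())
sc=ld('scene0');w=ld('wrist0');s=w['state']
for d in(0,.025): 
  for sg in(-1,1):
    M=R.from_rotvec(s['orientation']).as_matrix();p=s['tool_pos']+M[:,2]*d+M[:,1]*sg*.0465; print(p.round(3),proj(sc,p).round(1),proj(ld('side0'),p).round(1))
E
python3 - <<'E'
import cv2,numpy as np
a=cv2.imread('pics/scene0.png')[80:200,210:330];b=cv2.imread('pics/side0.png')[80:200,260:380]
cv2.imwrite('pics/c5.png',cv2.resize(np.hstack([a,b]),(800,400),interpolation=2))
E
```

```text
-1 0 [0.5   0.251 0.091] [330. 249.]
-1 0.025 [0.5   0.251 0.066] [331. 281.]
1 0 [0.502 0.295 0.091] [285. 288.]
1 0.025 [0.502 0.295 0.066] [288. 321.]
[0.553 0.    0.211] [[280.1 150.9]] [[328.5 151.9]]
[0.646 0.    0.211] [[261.2 182. ]] [[301.3 144.5]]
[0.553 0.    0.186] [[281.  158.4]] [[328.6 159.5]]
[0.646 0.    0.186] [[262.7 189.2]] [[301.7 152.1]]
```

View pics/c5.png

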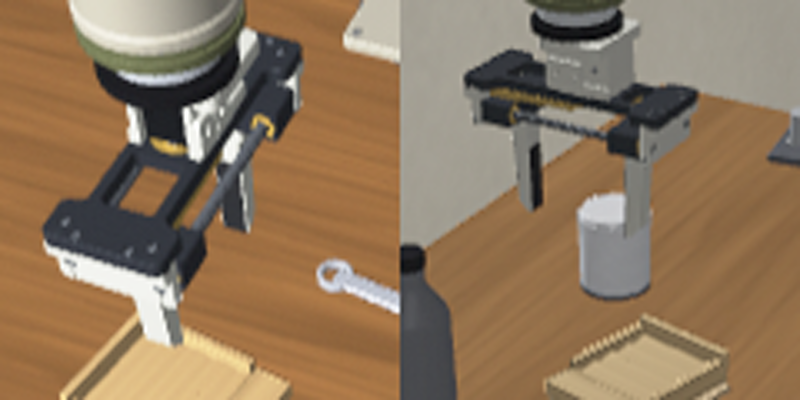

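```bash
python3 - <<'E'
from h import *
w=ld('w3');s=w['state'];M=R.from_rotvec(s['orientation']).as_matrix()
for x in(.0075,-.0075):
  for d in(-.02,-.01,-.005,0,.005,.01,.025):
    P=[s['tool_pos']+M@np.array([x,sg*.0465,d]) for sg in(-1,1)]; print(x,d,proj(w,P).round(1).tolist())
cv2.imwrite('pics/w3f.png',cv2.resize(w['image'][220:340,180:460][:,:,::-1],(800,343),interpolation=2))
E
```

```text
0.0075 -0.02 [[228.8, 256.9], [416.6, 256.8]]
0.0075 -0.01 [[233.6, 248.2], [411.5, 248.1]]
0.0075 -0.005 [[235.8, 244.2], [409.1, 244.1]]
0.0075 0 [[237.8, 240.4], [406.9, 240.3]]
0.0075 0.005 [[239.8, 236.8], [404.7, 236.7]]
0.0075 0.01 [[241.7, 233.3], [402.7, 233.3]]
0.0075 0.025 [[246.9, 223.9], [397.1, 223.9]]
-0.0075 -0.02 [[231.3, 283.4], [413.9, 283.3]]
-0.0075 -0.01 [[235.8, 273.7], [409.1, 273.6]]
-0.0075 -0.005 [[237.9, 269.1], [406.8, 269.0]]
-0.0075 0 [[239.8, 264.8], [404.7, 264.7]]
-0.0075 0.005 [[241.7, 260.7], [402.7, 260.6]]
-0.0075 0.01 [[243.5, 256.8], [400.8, 256.7]]
-0.0075 0.025 [[248.4, 246.1], [395.4, 246.0]]
```

View pics/w3f.png

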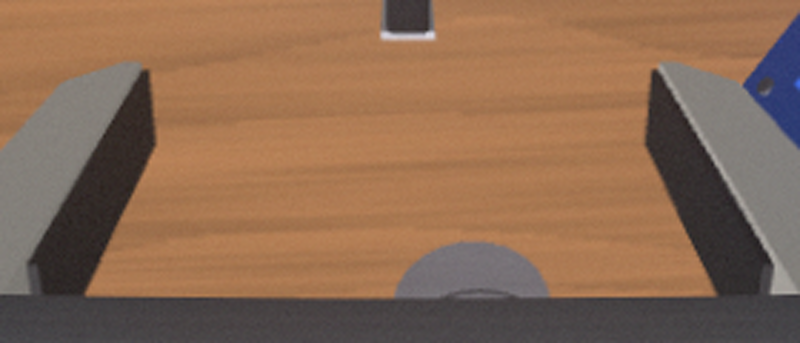

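Request:
drive_tool(increments=[[1,0,0,0.3,0,0,0],[0.4,0,0,0.5,0,0,0],[0.4,0,0,0.5,0,0,0],[0.4,0,0,0.5,0,0,0],[0.4,0,0,0.5,0,0,0],[0.4,0,0,0.5,0,0,0],[0.4,0,0,0.5,0,0,0],[0.4,0,0,0.5,0,0,0],[0.4,0,0,0.5,0,0,0],[0.4,0,0,0.5,0,0,0],[0.4,0,0,0.5,0,0,0]])

```text
t: 5.92
tool_pos: [0.5012, 0.2727, 0.1037]
orientation: [-0.069, -3.141, 0.0]
force: [-0.4, 0.2, -0.8]
opening: 0.0556
```

```bash
python3 - <<'E'
from h import *
c=take('wrist','w5'); s=c['state'];print(s['t'],s['tool_pos'],s['orientation'],s['opening'],s['force'])
E
```

```text
5.9167 [0.50121613 0.27273414 0.10371059] [-6.88747875e-02 -3.14070927e+00  9.40580451e-05] 0.05558161370921518 [-0.35967569  0.18023478 -0.79284719]
```

View pics/w5.png

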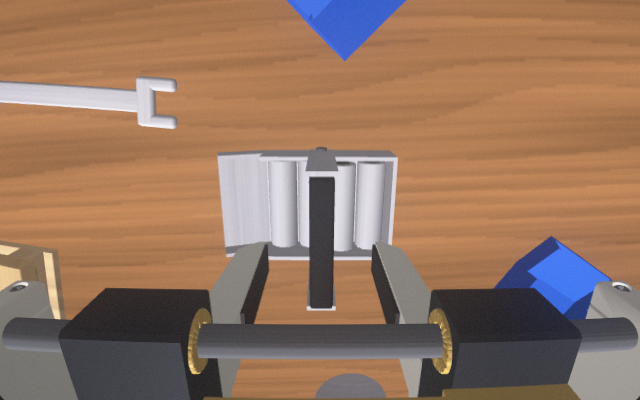

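Request:
drive_tool(increments=[[0.4,0,0,-0.6,0,0,0],[0.4,0,0,-1.1,0,0,0],[0.4,0,0,-1.5,0,0,0],[0.4,0,0,-1.7,0,0,0],[0.4,0,0,-1.7,0,0,0],[0.8,0,0,-1.7,0,0,0],[0.9,0,0,-1.7,0,0,0],[1,0,0,-1.7,0,0,0],[1,0,0,-1.7,0,0,0],[1,0,0,-1.7,0,0,0],[1,0,0,-1.7,0,0,0],[1,0,0,-1.7,0,0,0],[1,0,0,-1.7,0,0,0],[1,0,0,-1.7,0,0,0]], squeeze=45)

```text
t: 7.13
tool_pos: [0.5014, 0.2732, 0.0615]
orientation: [0.069, 3.14, 0.001]
force: [0.5, 4.0, -0.5]
opening: 0.0139
```

```bash
python3 - <<'E'
from h import *
c=take('wrist','w6'); s=c['state'];print(s['t'],s['tool_pos'],s['orientation'],s['opening'],s['force'])
c2=take('side','s6')
cv2.imwrite('pics/s6c.png',cv2.resize(np.hstack([c['image'][100:300,220:420],cv2.resize(c2['image'][200:300,230:330],(200,200),interpolation=2)])[:,:,::-1],(800,400),interpolation=2))
E
```

```text
7.1333 [0.50142807 0.2732199  0.0614752 ] [6.85888109e-02 3.14033116e+00 1.19429170e-03] 0.013867688101096877 [ 0.45719364  3.97751156 -0.46997312]
```

View pics/s6c.png

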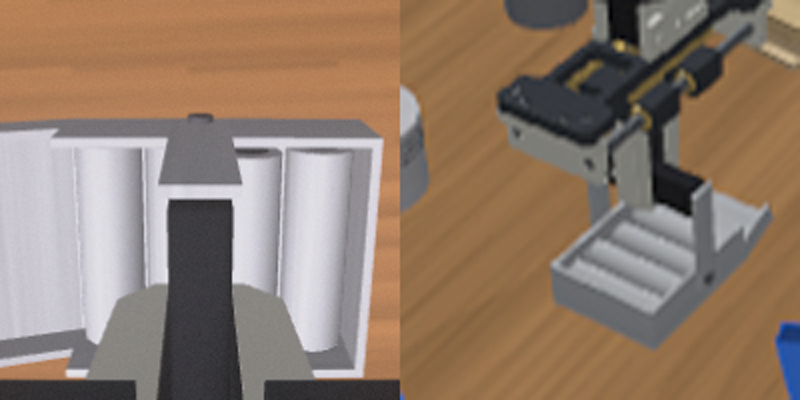

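Request:
drive_tool(increments=[[1,0,0,0.2,0,0,0],[1,0,0,0.6,0,0,0],[1,0,0,1.2,0,0,0],[1,0,0,1.9,0,0,0],[1,0,0,2.6,0,0,0],[1,0,0,3.2,0,0,0],[1,0,0,3.5,0,0,0],[1,0,0,3.6,0,0,0],[1,0,0,3.6,0,0,0],[1,0,0,3.6,0,0,0]])

```text
t: 8.07
tool_pos: [0.5005, 0.2723, 0.1501]
orientation: [-0.069, -3.139, 0.002]
force: [0.8, 1.0, -7.7]
opening: 0.0135
```

```bash
python3 - <<'E'
from h import *
c=take('wrist','w7'); s=c['state'];print(s['t'],s['tool_pos'],s['orientation'],s['opening'],s['force'],s['wrist_torque'])
M=R.from_rotvec(s['orientation']).as_matrix(); print('tool y ang',np.degrees(np.arctan2(M[1,1],M[0,1])),M[:,2])
E
```

```text
8.0667 [0.50052315 0.27233974 0.15007407] [-6.88832468e-02 -3.13907921e+00  1.51649956e-03] 0.013524481553470276 [ 0.80708837  0.99470713 -7.72585455] [ 0.0713891  -0.06808305  0.0253685 ]
tool y ang 87.48588208761248 [-1.77815729e-03 -9.27186168e-04 -9.99997989e-01]
```

View pics/w7.png

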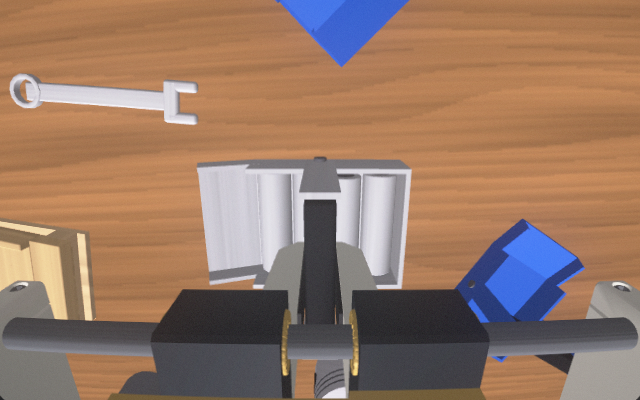

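Request:
drive_tool(increments=[[1,0.12,-0.24,0,0,0,-0.005],[1,0.41,-0.79,0,0,0,-0.014],[1,0.83,-1.58,0,0,0,-0.028],[1,1.32,-2.53,0,0,0,-0.045],[1,1.82,-3.48,0,0,0,-0.062],[1,2.32,-4.42,0,0,0,-0.079],[1,2.82,-5.37,0,0,0,-0.096],[1,3.31,-6.32,0,0,0,-0.113],[1,3.73,-7.11,0,0,0,-0.127],[1,4.02,-7.66,0,0,0,-0.137],[1,4.14,-7.9,0,0,0,-0.141],[1,4.14,-7.9,0,0,0,-0.141],[1,4.14,-7.9,0,0,0,-0.141]])

```text
t: 9.2
tool_pos: [0.6043, 0.0757, 0.1508]
orientation: [-0.29, -3.127, -0.001]
force: [0.3, -0.1, -7.7]
opening: 0.0137
```

```bash
python3 - <<'E'
from h import *
c=take('wrist','w8'); s=c['state'];print(s['t'],s['tool_pos'],s['q'],s['opening'],s['force'])
M=R.from_rotvec(s['orientation']).as_matrix(); print('tool y ang',np.degrees(np.arctan2(M[1,1],M[0,1])),M[:,2])
take('side','s8')
E
```

```text
9.2 [0.60425166 0.07570274 0.15076468] [ 4.00585344e-02  1.90354435e-01  1.53435550e+00  6.40279213e-04
  1.41805972e+00 -1.34592195e+00] 0.013746044683380372 [ 0.26885913 -0.08139508 -7.70728872]
tool y ang 79.40521664753042 [-1.20137219e-03  5.85182425e-04 -9.99999107e-01]
```

View pics/w8.png

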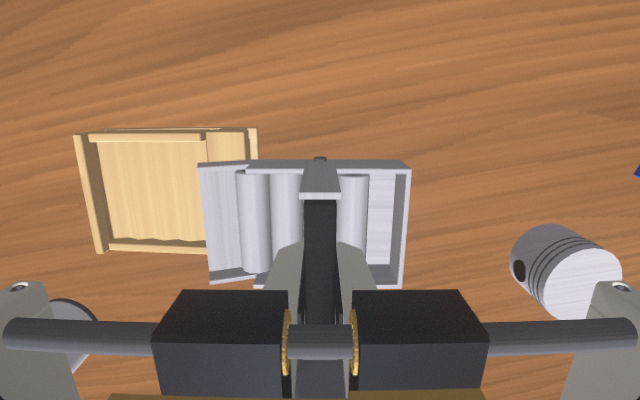

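View pics/s8.png

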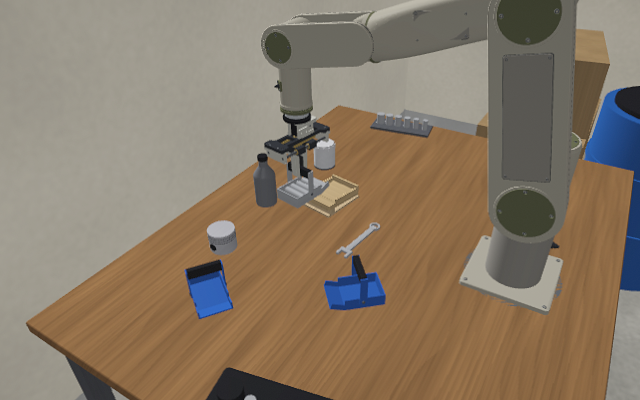

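```bash
python3 - <<'E'
from h import *
c=ld('w8')
cv2.imwrite('pics/w8c.png',cv2.resize(c['image'][110:300,60:280][:,:,::-1],(695,600),interpolation=2))
s=c['state'];M=R.from_rotvec(s['orientation']).as_matrix()
n=s['tool_pos']+M@np.array([0,-.08,.0465]); print('nose pred',n)
dn=np.array([-.184,-.983]);lat=np.array([.983,-.184]); h=np.array([.5914,.0127])
print('pred x_d',-.083+(n[:2]-h)@dn,'lat',(n[:2]-h)@lat)
a,b=plane(c,(199,163),n[2]),plane(c,(210,283),n[2]); m=(a+b)/2; print(a,b,np.linalg.norm(a-b),'lat',(m[:2]-h)@lat, 'x_d',-.083+(m[:2]-h)@dn)
d=(a-b)[:2];print('nose line ang',np.degrees(np.arctan2(d[1],d[0])))
E
```

```text
nose pred [ 0.58948685 -0.00290622  0.10423637]
pred x_d -0.0673070701856699 lat 0.0009909192424060785
[0.5487555  0.00442477 0.10423637] [ 0.63577771 -0.01330445  0.10423637] 0.0888098499188585 lat 0.004005604120504899 x_d -0.06631099645673429
nose line ang 168.48460550285557
```

View pics/w8c.png

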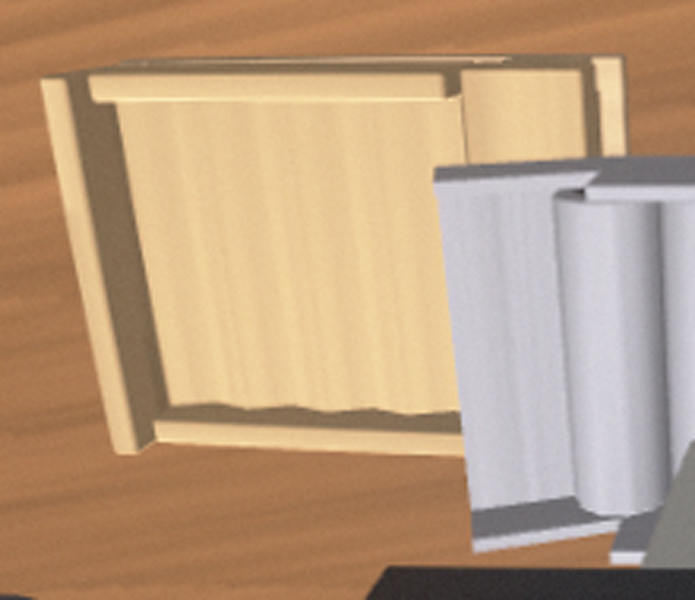

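```bash
python3 - <<'E'
from h import *
c=ld('w8');dn=np.array([-.184,-.983]);lat=np.array([.983,-.184]); h=np.array([.5914,.0127])
k=220/695
for nm,A,B,z in(('nose',(436,180),(474,550),.1155),('nose',(436,180),(474,550),.118),('stop',(42,80),(116,453),.048),('rails outer',(90,100),(155,440),.0435)):
    P=[plane(c,(60+u*k,110+v*k),z)[:2] for u,v in(A,B)]; m=(P[0]+P[1])/2; d=P[0]-P[1]
    print(nm,z,np.linalg.norm(d),'lat',(m-h)@lat,'x_d',-.083+(m-h)@dn,np.degrees(np.arctan2(d[1],d[0])))
E
```

```text
nose 0.1155 0.08261846517927839 lat 0.0012326383328140147 x_d -0.06989442623531356 169.02934800609293
nose 0.118 0.08162781787026029 lat 0.0002222956581012206 x_d -0.07079896568028356 169.02934800609293
stop 0.048 0.10660354023851831 lat -0.0001629651918502971 x_d 0.057011254739788894 169.17688317192486
rails outer 0.0435 0.09847714425872764 lat 0.0017658127914635426 x_d 0.047552603606652186 169.37097208943698
```

Request:
drive_tool(increments=[[1,-0.03,-0.06,-0.2,0.06,-0.011,0],[1,-0.07,-0.12,-0.5,0.12,-0.022,0],[1,-0.1,-0.19,-0.9,0.18,-0.034,0],[1,-0.14,-0.25,-1.25,0.24,-0.045,0],[1,-0.14,-0.25,-1.25,0.24,-0.045,0],[1,-0.14,-0.25,-1.25,0.24,-0.045,0]])

```text
t: 9.8
tool_pos: [0.6001, 0.0689, 0.1192]
orientation: [0.287, 3.085, 0.376]
force: [0.5, 0.5, -7.4]
opening: 0.0138
```

```bash
cat >> h.py <<'E'
def rep(s):
    M=R.from_rotvec(s['orientation']).as_matrix()
    dn=np.array([-.184,-.983]);lat=np.array([.983,-.184]); h=np.array([.5914,.0127])
    n=s['tool_pos']+M@np.array([0,-.08,.0465])
    print('t %.2f tcp'%s['t'],s['tool_pos'].round(4),'nose',n.round(4),'x_d %.4f lat %.4f'%(-.083+(n[:2]-h)@dn,(n[:2]-h)@lat),'tilt %.2f'%np.degrees(np.arccos(-M[2,2])),'F',np.round(s['force'],1),'op %.4f'%s['opening'],'q',np.round(s['q'],2), 'dq %.3f'%abs(s['dq']).max())
    px=-M[:,1]; print('pan x',px.round(3))
E
python3 - <<'E'
from h import *
c=take('wrist','w9'); rep(c['state']); 
c2=take('side','s9'); c3=take('scene','sc9')
cv2.imwrite('pics/s9c.png',np.hstack([cv2.resize(c2['image'][140:230,260:380],(400,300),interpolation=2),cv2.resize(c3['image'][120:240,210:370],(400,300),interpolation=2)])[:,:,::-1])
E
```

```text
t 9.80 tcp [0.6001 0.0689 0.1192] nose [0.5877 0.0035 0.0549] x_d -0.0733 lat -0.0020 tilt 13.88 F [ 0.5  0.5 -7.4] op 0.0138 q [-0.13  0.16  1.65  0.25  1.33 -1.57] dq 0.041
pan x [-0.18  -0.954 -0.24 ]
```

View pics/w9.png

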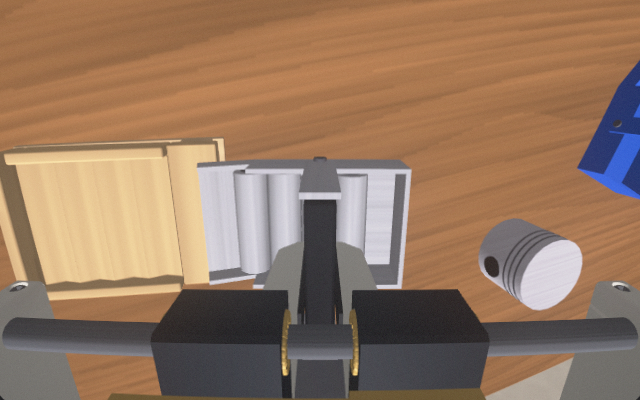

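View pics/s9c.png

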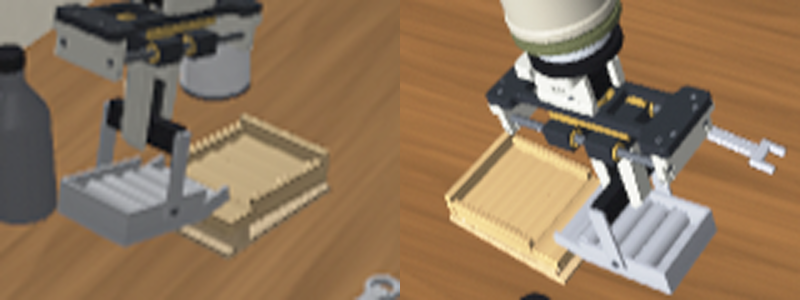

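Request:
drive_tool(increments=[[1,0.04,0,-0.14,0,0,0],[1,0.08,0,-0.28,0,0,0],[1,0.08,0,-0.32,0,0,0],[1,0.08,0,-0.32,0,0,0]])

```text
t: 10.28
tool_pos: [0.6029, 0.0694, 0.1114]
orientation: [0.285, 3.084, 0.378]
force: [0.4, -0.4, -8.2]
opening: 0.0137
```

Request:
drive_tool(increments=[[1,0,0,-0.06,0,0,0],[1,0,0,-0.06,0,0,0]])

```text
t: 10.45
tool_pos: [0.6031, 0.0691, 0.1102]
orientation: [0.286, 3.083, 0.378]
force: [0.6, 0.2, -7.8]
opening: 0.0135
```

Request:
drive_tool(increments=[[1,0,0,-0.06,0,0,0],[1,0,0,-0.06,0,0,0]])

```text
t: 10.62
tool_pos: [0.6031, 0.069, 0.1088]
orientation: [0.286, 3.083, 0.378]
force: [0.1, 0.7, -8.1]
opening: 0.0136
```

```bash
python3 - <<'E'
from h import *
rep(robot.read_state())
c=take('side','s10'); cv2.imwrite('pics/s10c.png',cv2.resize(c['image'][160:220,280:360],(800,600),interpolation=2)[:,:,::-1])
E
```

```text
t 10.62 tcp [0.6031 0.069  0.1088] nose [0.5909 0.0037 0.0443] x_d -0.0741 lat 0.0012 tilt 13.98 F [ 0.1  0.7 -8.1] op 0.0136 q [-0.13  0.18  1.65  0.25  1.31 -1.58] dq 0.005
pan x [-0.178 -0.954 -0.242]
```

View pics/s10c.png

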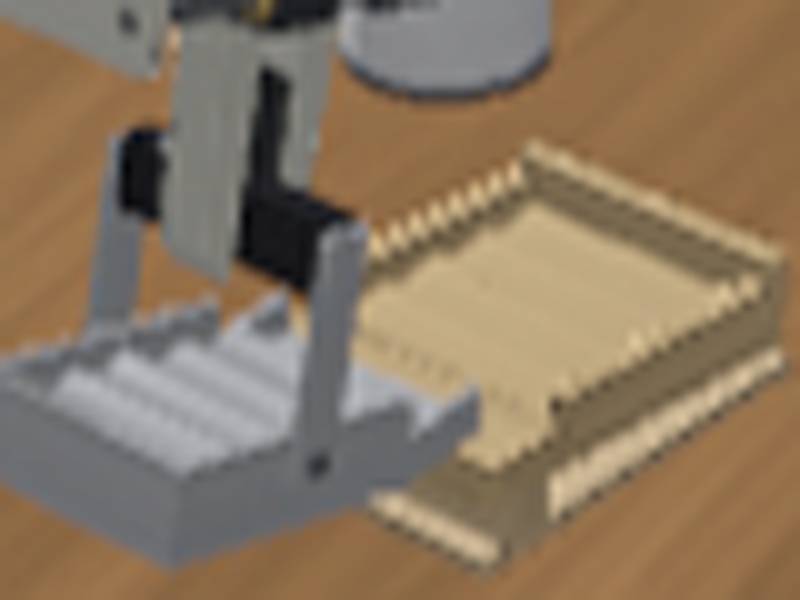

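Request:
drive_tool(increments=[[1,-0.02,-0.1,0.12,0.034,-0.006,0],[1,-0.03,-0.19,0.22,0.069,-0.013,0],[1,-0.04,-0.23,0.26,0.086,-0.016,0],[1,-0.05,-0.28,0.3,0.103,-0.019,0],[1,-0.05,-0.28,0.3,0.103,-0.019,0],[1,-0.05,-0.28,0.3,0.103,-0.019,0],[1,-0.05,-0.28,0.3,0.103,-0.019,0]])

```text
t: 11.25
tool_pos: [0.602, 0.0621, 0.1165]
orientation: [0.283, 3.05, 0.537]
force: [0.3, 0.5, -7.5]
opening: 0.0137
```

```bash
python3 - <<'E'
from h import *
c=take('wrist','w11'); rep(c['state']); 
E
```

```text
t 11.25 tcp [0.602  0.0621 0.1165] nose [0.5911 0.0038 0.0455] x_d -0.0742 lat 0.0013 tilt 19.96 F [ 0.3  0.5 -7.5] op 0.0137 q [-0.2   0.17  1.67  0.36  1.33 -1.68] dq 0.006
pan x [-0.173 -0.924 -0.341]
```

View pics/w11.png

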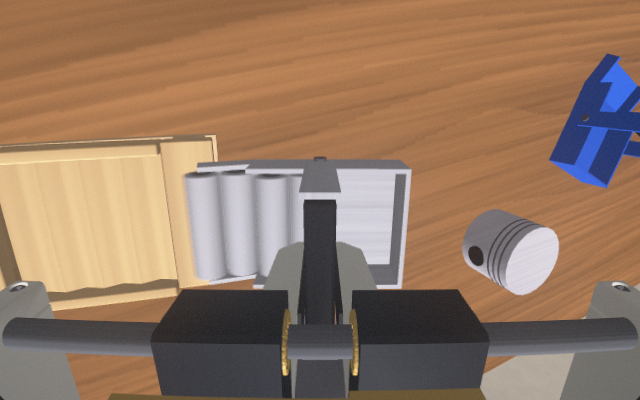

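Request:
drive_tool(increments=[[1,0,0,0,0,0,0],[1,0,0,0,0,0,0],[1,0,0,0,0,0,0]])

```text
t: 11.55
tool_pos: [0.6023, 0.0623, 0.117]
orientation: [0.282, 3.049, 0.537]
force: [0.6, -0.6, -4.9]
opening: 0.0139
```

```bash
python3 - <<'E'
from h import *
c=take('wrist','w12'); rep(c['state']); 
E
```

```text
t 11.55 tcp [0.6023 0.0623 0.117 ] nose [0.5915 0.004  0.0459] x_d -0.0745 lat 0.0017 tilt 19.99 F [ 0.6 -0.6 -4.9] op 0.0139 q [-0.2   0.17  1.67  0.36  1.33 -1.68] dq 0.003
pan x [-0.172 -0.924 -0.342]
```

View pics/w12.png

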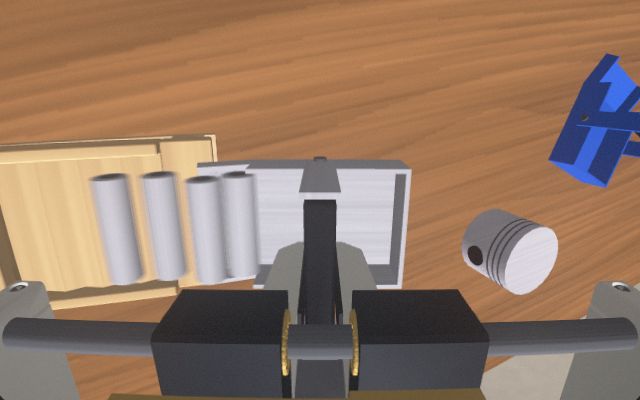

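Two pins are on the rack and two follow down the nose. I hold the pan still.

Request:
drive_tool(increments=[[1,0,0,0,0,0,0],[1,0,0,0,0,0,0],[1,0,0,0,0,0,0],[1,0,0,0,0,0,0],[1,0,0,0,0,0,0],[1,0,0,0,0,0,0],[1,0,0,0,0,0,0],[1,0,0,0,0,0,0]])

```text
t: 12.27
tool_pos: [0.6021, 0.062, 0.1166]
orientation: [0.283, 3.05, 0.538]
force: [-1.0, -0.5, -3.8]
opening: 0.0136
```

```bash
python3 - <<'E'
from h import *
c=take('wrist','w13'); rep(c['state']); 
c2=take('side','s13'); c3=take('scene','sc13')
cv2.imwrite('pics/s13c.png',np.hstack([cv2.resize(c2['image'][140:230,260:380],(400,300),interpolation=2),cv2.resize(c3['image'][120:240,210:370],(400,300),interpolation=2)])[:,:,::-1])
E
```

```text
t 12.27 tcp [0.6021 0.062  0.1166] nose [0.5912 0.0037 0.0455] x_d -0.0741 lat 0.0014 tilt 19.99 F [-1.  -0.5 -3.8] op 0.0136 q [-0.2   0.17  1.67  0.36  1.33 -1.68] dq 0.001
pan x [-0.173 -0.924 -0.342]
```

View pics/w13.png

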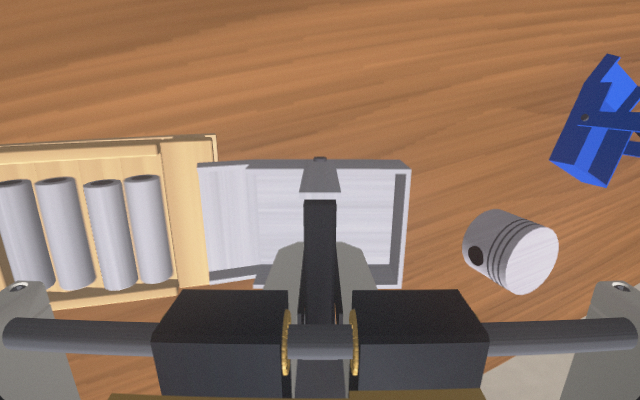

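View pics/s13c.png

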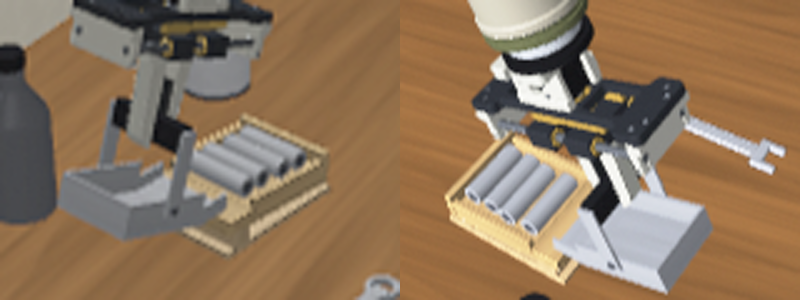

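```bash
python3 - <<'E'
from h import *
c=ld('w13'); cv2.imwrite('pics/w13c.png',cv2.resize(c['image'][150:310,0:200][:,:,::-1],(750,600),interpolation=2))
c3=ld('sc13'); cv2.imwrite('pics/sc13c.png',cv2.resize(c3['image'][165:240,220:310][:,:,::-1],(720,600),interpolation=2))
E
```

```text
(no output)
```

View pics/w13c.png

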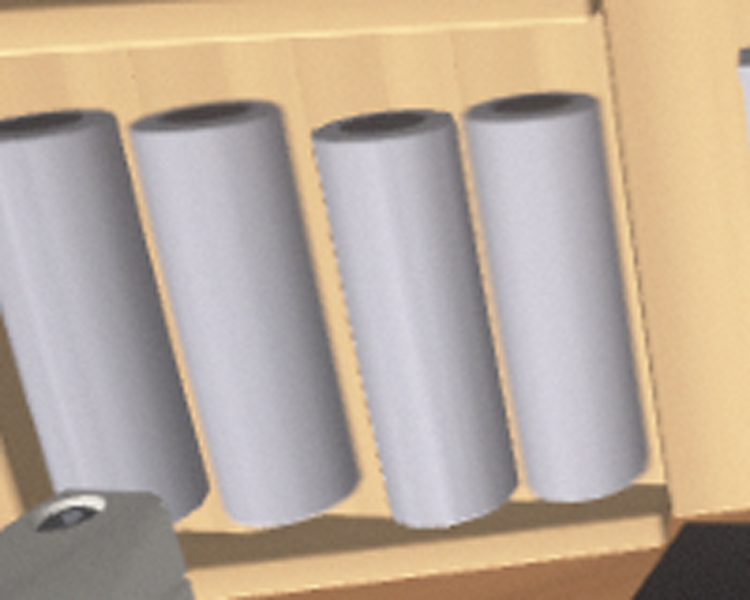

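View pics/sc13c.png

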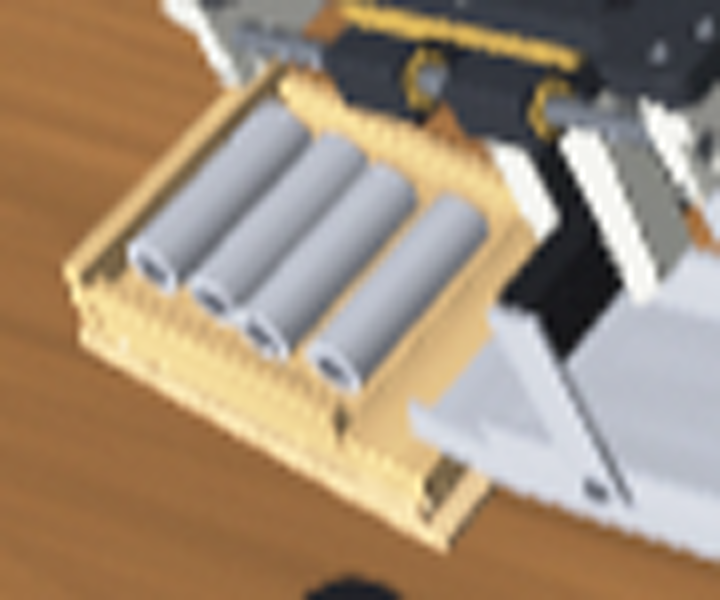

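```bash
cat >> h.py <<'E'
a4=np.radians(4)
dn3=np.array([-.184*np.cos(a4),-.983*np.cos(a4),-np.sin(a4)]); lat3=np.array([.983,-.184,0]); nz3=np.cross(dn3,lat3)
head=np.array([.5914,.0127,.040])
# deck origin: head edge at x=-.083,z=.004
org=head+.083*dn3-.004*nz3
def dk(p): 
    d=np.asarray(p)-org; return np.array([d@dn3,d@lat3,d@nz3])
def ondeck(c,uv,z):
    o,d=ray(c,uv); t=(z-(o-org)@nz3)/(d@nz3); return dk(o+t*d)
E
python3 - <<'E'
from h import *
print(org,nz3)
c3=ld('sc13'); c=ld('w13')
E=[(154,262),(213,294),(264,333),(337,368)]
for u,v in E: print('scene',ondeck(c3,(220+u/8,165+v/8),.0116).round(4))
k=200/750
for A,B in(((40,125),(118,505)),((207,115),(292,505)),((384,123),(455,515)),((533,105),(587,490))):
    print('wrist top face',ondeck(c,(A[0]*k,150+A[1]*k),.0116).round(4),'bottom edge',ondeck(c,(B[0]*k,150+B[1]*k),.0116).round(4))
W=np.array
# silhouettes at mid (left,right)
for L,Rr in (((13,340),(165,310)),((181,310),(320,290)),((348,320),(485,300)),((497,300),(620,275))):
    o1,d1=ray(c,(L[0]*k,150+L[1]*k)); o2,d2=ray(c,(Rr[0]*k,150+Rr[1]*k)); d=d1+d2
    t=(.0116-(o1-org)@nz3)/(d@nz3); print('mid',dk(o1+t*d).round(4))
E
```

```text
[ 0.57621654 -0.06841597  0.03021938] [-0.01283519 -0.06857061  0.9977087 ]
scene [0.0353 0.0319 0.0116]
scene [0.0103 0.0326 0.0116]
scene [-0.0138  0.0366  0.0116]
scene [-0.0424  0.0359  0.0116]
wrist top face [ 0.0365 -0.0349  0.0116] bottom edge [0.0406 0.0333 0.0116]
wrist top face [ 0.0114 -0.0346  0.0116] bottom edge [0.0126 0.037  0.0116]
wrist top face [-0.0151 -0.0313  0.0116] bottom edge [-0.014   0.0428  0.0116]
wrist top face [-0.0388 -0.0326  0.0116] bottom edge [-0.0374  0.0409  0.0116]
mid [ 0.0368 -0.0005  0.0116]
mid [ 0.0109 -0.0023  0.0116]
mid [-0.0148  0.0022  0.0116]
mid [-0.0385  0.0004  0.0116]
```

Request:
drive_tool(increments=[[1,0.03,0.15,0.3,0,0,0],[1,0.1,0.5,0.9,0,0,0],[1,0.2,1,1.5,-0.06,0.011,0],[1,0.3,1.5,1.7,-0.17,0.032,0],[1,0.3,2,1.7,-0.28,0.052,0],[1,0.3,2,1.7,-0.343,0.064,0],[1,0.3,2,1.7,-0.343,0.064,0],[1,0.3,2,1.7,-0.343,0.064,0]])

```text
t: 13.08
tool_pos: [0.6098, 0.1145, 0.1603]
orientation: [0.285, 3.127, 0.003]
force: [0.5, 0.2, -1.7]
opening: 0.0137
```

```bash
python3 - <<'E'
from h import *
rep(robot.read_state())
E
```

```text
t 13.08 tcp [0.6098 0.1145 0.1603] nose [0.5954 0.0359 0.1137] x_d -0.1065 lat -0.0003 tilt 0.14 F [ 0.5  0.2 -1.7] op 0.0137 q [ 0.1   0.21  1.49  0.    1.44 -1.29] dq 0.052
pan x [-0.181 -0.984 -0.002]
```

Request:
drive_tool(increments=[[1,-0.4,0.6,0,0,0,0.014],[1,-1.1,1.6,0,0,0,0.035],[1,-1.9,2.8,-0.2,0,0,0.06],[1,-2.7,4,-0.6,0,0,0.085],[1,-3.5,5.1,-1.2,0,0,0.11],[1,-4,5.9,-1.8,0,0,0.13],[1,-4.3,6.3,-2.3,0,0,0.141],[1,-4.34,6.35,-2.8,0,0,0.141],[1,-4.34,6.35,-3.2,0,0,0.141],[1,-4.34,6.35,-3.4,0,0,0.141],[1,-4.34,6.35,-3.5,0,0,0.141],[1,-4.34,6.35,-3.5,0,0,0.141],[1,-4.34,6.35,-3.5,0,0,0.141]])

```text
t: 14.17
tool_pos: [0.502, 0.2701, 0.0721]
orientation: [0.071, 3.14, 0.001]
force: [0.4, 0.5, -3.1]
opening: 0.0137
```

```bash
python3 - <<'E'
from h import *
rep(robot.read_state())
E
```

```text
t 14.17 tcp [0.502  0.2701 0.0721] nose [0.4984 0.1902 0.0255] x_d -0.2404 lat -0.1241 tilt 0.05 F [ 0.4  0.5 -3.1] op 0.0137 q [ 0.4   0.16  1.72 -0.    1.26 -1.12] dq 0.009
pan x [-0.045 -0.999 -0.   ]
```

Now the last 10 mm down, watching the force.

Request:
drive_tool(increments=[[1,0,0,-0.15,0,0,0],[1,0,0,-0.28,0,0,0],[1,0,0,-0.36,0,0,0],[1,0,0,-0.4,0,0,0],[1,0,0,-0.4,0,0,0]])

```text
t: 14.58
tool_pos: [0.501, 0.2708, 0.0616]
orientation: [-0.069, -3.141, 0.0]
force: [0.1, 0.3, -3.1]
opening: 0.0138
```

Request:
drive_tool(increments=[[1,0,0,-0.04,0,0,0],[1,0,0,-0.04,0,0,0],[1,0,0,-0.04,0,0,0]])

```text
t: 14.83
tool_pos: [0.5011, 0.2709, 0.0615]
orientation: [0.068, 3.141, 0.0]
force: [-3.9, -2.1, 5.0]
opening: 0.0139
```

Request:
drive_tool(increments=[[0.8,0,0,0.02,0,0,0],[0.5,0,0,0.02,0,0,0],[0.4,0,0,0.02,0,0,0],[0.4,0,0,0.02,0,0,0],[0.4,0,0,0.02,0,0,0],[0.4,0,0,0.02,0,0,0],[0.4,0,0,0.02,0,0,0],[0.4,0,0,0.02,0,0,0]])

```text
t: 15.5
tool_pos: [0.501, 0.2708, 0.061]
orientation: [-0.069, -3.141, 0.0]
force: [0.5, -0.4, -0.3]
opening: 0.0548
```

Request:
drive_tool(increments=[[0.4,0,0,0.5,0,0,0],[0.4,0,0,1.5,0,0,0],[0.4,0,0,3,0,0,0],[0.4,0,0,4.5,0,0,0],[0.4,0,0,6,0,0,0],[0.4,0,0,6.5,0,0,0],[0.4,0,0,6.5,0,0,0]])

```text
t: 16.08
tool_pos: [0.5036, 0.2719, 0.2304]
orientation: [0.069, 3.132, 0.006]
force: [-0.1, 0.7, -0.4]
opening: 0.0558
```

```bash
python3 - <<'E'
from h import *
c=take('wrist','w14'); rep(c['state']); c3=take('scene','sc14'); c2=take('side','s14')
cv2.imwrite('pics/x14.png',np.hstack([cv2.resize(c2['image'][170:300,240:380],(400,371),interpolation=2),cv2.resize(c3['image'][160:244,220:310],(400,371),interpolation=2)])[:,:,::-1])
E
```

```text
t 16.08 tcp [0.5036 0.2719 0.2304] nose [0.5005 0.1922 0.1835] x_d -0.2427 lat -0.1223 tilt 0.57 F [-0.1  0.7 -0.4] op 0.0558 q [ 0.41  0.04  1.55 -0.    1.54 -1.12] dq 0.080
pan x [-0.044 -0.999 -0.004]
```

View pics/w14.png

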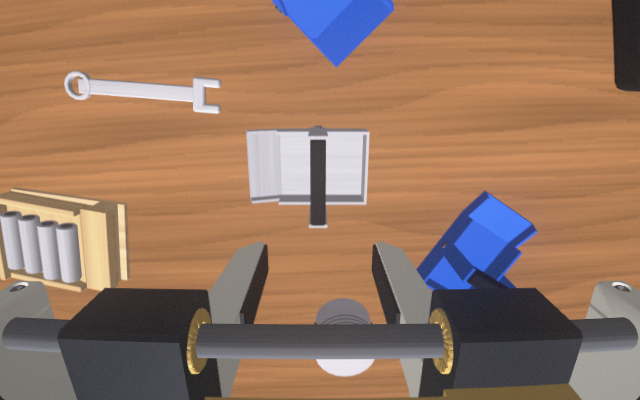

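View pics/x14.png

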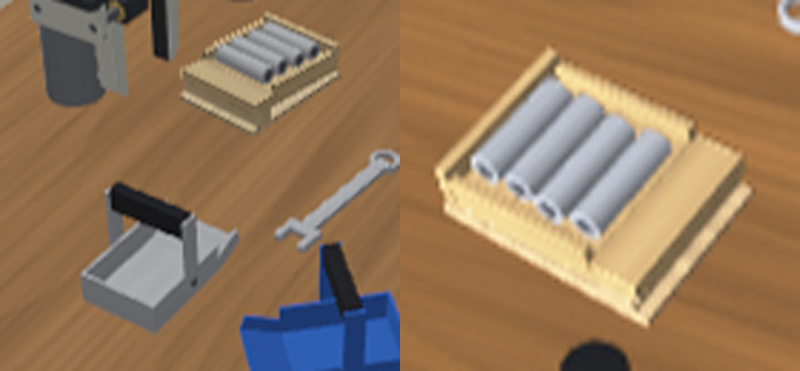

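Request:
drive_tool(increments=[[0.4,0.5,-1.2,0.4,0,0,0],[0.4,1,-2.5,0.6,0,0,0],[0.4,1.5,-3.8,0.8,0,0,0],[0.4,2,-5.1,0.8,0,0,0],[0.4,2.5,-6.4,0.8,0,0,0],[0.4,3,-7.7,0.8,0,0,0],[0.4,3.5,-9,0.8,0,0,0],[0.4,4,-10.3,0.8,0,0,0],[0.4,4.5,-11.6,0.8,0,0,0],[0.4,5,-12.7,0.8,0,0,0],[0.4,5.4,-13.7,0.8,0,0,0],[0.4,5.4,-13.7,0.8,0,0,0],[0.4,5.4,-13.7,0.8,0,0,0],[0.4,5.4,-13.7,0.8,0,0,0]])

```text
t: 17.4
tool_pos: [0.635, -0.0712, 0.2415]
orientation: [-0.069, -3.137, -0.002]
force: [-0.3, 0.4, 1.0]
opening: 0.0557
```

```bash
python3 - <<'E'
from h import *
c=take('wrist','w15'); rep(c['state'])
E
```

```text
t 17.40 tcp [ 0.635  -0.0712  0.2415] nose [ 0.6313 -0.1511  0.1949] x_d 0.0706 lat 0.0694 tilt 0.20 F [-0.3  0.4  1. ] op 0.0557 q [-0.19  0.23  1.32  0.    1.59 -1.72] dq 0.020
pan x [-0.044 -0.999 -0.001]
```

View pics/w15.png

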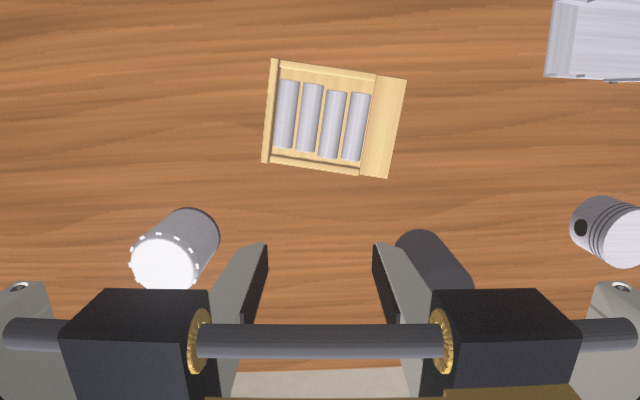

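```bash
python3 - <<'E'
from h import *
c=ld('w15'); im=c['image']
cv2.imwrite('pics/w15c.png',cv2.resize(im[50:190,250:410][:,:,::-1],(686,600),interpolation=2))
big=cv2.resize(im[50:190,250:410],None,fx=4,fy=4,interpolation=cv2.INTER_CUBIC)
hsv=cv2.cvtColor(big,cv2.COLOR_RGB2HSV); m=(hsv[:,:,1]<45).astype(np.uint8)
n,l,st,ce=cv2.connectedComponentsWithStats(m)
for i in range(1,n):
    if st[i,4]<600: continue
    cn=cv2.findContours((l==i).astype(np.uint8),0,1)[0][0]; r=cv2.minAreaRect(cn); B=(cv2.boxPoints(r)+.5)/4-.5+[250,50]
    ctr=B.mean(0)
    P=[ondeck(c,b,.0116) for b in B]; ends=sorted(P,key=lambda p:p[1]); e1=(ends[0]+ends[1])/2; e2=(ends[2]+ends[3])/2
    print(st[i,4],ctr.round(1),'deck',ondeck(c,ctr,.0116).round(4),'len %.4f'%np.linalg.norm(e2-e1),'wid %.4f'%np.linalg.norm(ends[1]-ends[0]),'ang %.2f'%np.degrees(np.arctan2((e2-e1)[0],(e2-e1)[1])))
E
```

```text
21685 [285.6 113.8] deck [ 0.0373 -0.0005  0.0116] len 0.0722 wid 0.0215 ang 0.05
21598 [308.9 117.5] deck [ 0.0121 -0.0002  0.0116] len 0.0722 wid 0.0212 ang 0.06
21722 [331.8 124.4] deck [-0.0131  0.0033  0.0116] len 0.0722 wid 0.0214 ang -0.07
21589 [355.1 126.5] deck [-0.0379  0.0019  0.0116] len 0.0722 wid 0.0209 ang 0.37
```

View pics/w15c.png

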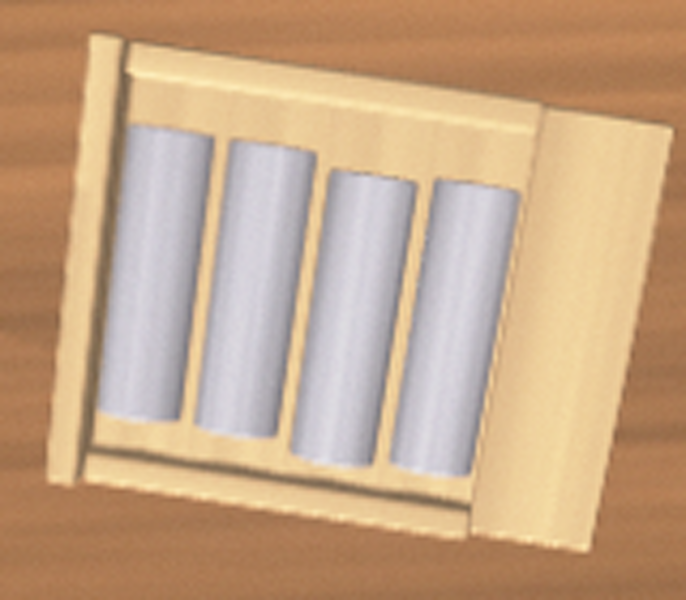

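```bash
python3 - <<'E'
from h import *
w=ld('w14'); w15=ld('w15')
sc=take('scene','sc16'); sd=take('side','s16')
pts=[]
for c,b in((sc,(340,160,440,260)),(sd,(240,210,340,310)),(w,(300,125,340,230))):
    x0,y0,x1,y1=b; m=(c['image'][y0:y1,x0:x1].max(2)<60).astype(np.uint8)
    n,l,st,ce=cv2.connectedComponentsWithStats(m); i=1+np.argmax(st[1:,4]); pts.append((c,ce[i]+[x0,y0])); print(st[i],pts[-1][1])
print('bar from scene+side',tri(*pts[:2]),'start was z .0916 by the same measure; all three',tri(*pts))
for tag in('scene','side'):
    a=ld(tag+'0')['image'].astype(int); b=(sc if tag=='scene' else sd)['image'].astype(int)
    d=abs(a-b).max(2)
    for nm,(u,v,r) in ({'piston':(379,297,22),'filter':(168,215,22),'bottle':(268,265,20),'spanner':(335,173,25)} if tag=='scene' else {'piston':(222,237,16),'spanner':(360,238,20),'bottle':(265,180,16)}).items(): print(tag,nm,(d[v-r:v+r,u-r:u+r]>40).sum())
E
```

```text
[ 51  27  14  27 146] [397.36986301 199.89041096]
[ 39  24  27  19 257] [291.20233463 243.0233463 ]Traceback (most recent call last):
  File "<stdin>", line 7, in <module>
    return _wrapfunc(a, 'argmax', axis=axis, out=out, **kwds)
    return bound(*args, **kwds)
ValueError: attempt to get argmax of an empty sequence
```

```bash
python3 - <<'E'
from h import *
sc=ld('sc16'); sd=ld('s16')
print('bar scene+side',tri((sc,(397.37,199.89)),(sd,(291.2,243.02))))
for tag in('scene','side'):
    a=ld(tag+'0')['image'].astype(int); b=(sc if tag=='scene' else sd)['image'].astype(int)
    d=abs(a-b).max(2)
    for nm,(u,v,r) in ({'piston':(379,297,22),'filter':(168,215,22),'bottle':(268,265,20),'spanner':(335,173,25)} if tag=='scene' else {'piston':(222,237,16),'spanner':(360,238,20),'bottle':(265,180,16)}).items(): print(tag,nm,(d[v-r:v+r,u-r:u+r]>40).sum())
c=ld('w14')
cv2.imwrite('pics/fin.png',np.hstack([cv2.resize(sc['image'][150:250,340:440],(400,400),interpolation=2),cv2.resize(sd['image'][205:305,240:340],(400,400),interpolation=2)])[:,:,::-1])
E
```

```text
bar scene+side (array([0.50074262, 0.27304427, 0.09174596]), array([0.00196911, 0.00196911]))
scene piston 0
scene filter 0
scene bottle 0
scene spanner 0
side piston 0
side spanner 0
side bottle 0
```

View pics/fin.png

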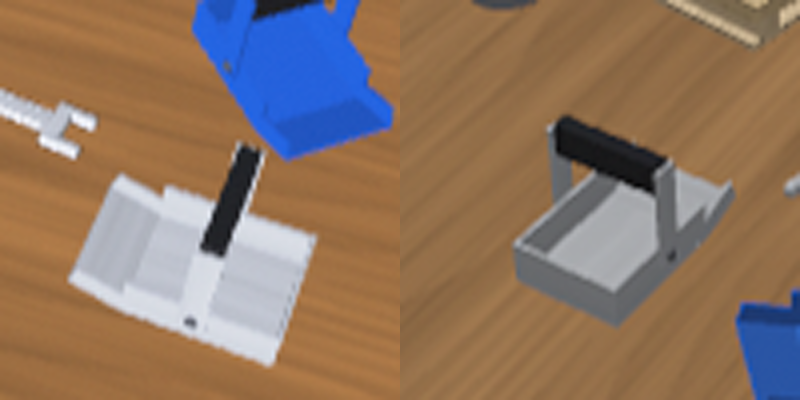

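The pan stands empty and upright, and its bar is at the same measured height as at the start (0.0917 m against 0.0916 m). The bystanders' pixels are unchanged and the arm is clear of everything, so I am handing in.

```bash
python3 - <<'E'
from h import *
rep(robot.read_state()); print(robot.close_job())
E
```

```text
t 17.55 tcp [ 0.6355 -0.0704  0.243 ] nose [ 0.6321 -0.1503  0.1965] x_d 0.0697 lat 0.0700 tilt 0.06 F [-0.9  0.1  0.4] op 0.0556 q [-0.19  0.23  1.32  0.    1.59 -1.72] dq 0.006
pan x [-0.042 -0.999 -0.   ]
the job is handed in; nothing more can be done
None
```

The job is handed in at 17.55 s, and by my last checks it is done. I lifted the steel pan by its black grip and held the nose about 2 to 3 mm above the apron. At 20° of tip all four pins rolled out onto the rack while the pan stayed tipped. No push was needed. I then stood the empty pan back on its spot and let go.

**Last checks**
- **Pins:** a wrist view from above puts them at deck x = 37.3, 12.1, -13.1 and -37.9 mm (grooves at ±37.5 and ±12.5). They are within 0.4° of the grooves and 3.3 mm of the centre line. Their seating is inferred from those positions. I did not measure their height directly.
- **Pan:** it stands upright and empty. The bar measures 0.0917 m with the scene and side cameras, against 0.0916 m by the same measure at the start. That measure reads about 7 mm above the stated 85 mm, so it shows only that the height has not changed.
- **Bystanders:** the pixels of the piston, bottle and spanner are unchanged in the scene and side views. The filter was compared in the scene view only. The arm ended clear of everything with no force on it.

**What disagreed**
- **Fingertips:** they stand about 6 mm behind the reported TCP, not 25 mm ahead of it. My first grasp therefore closed on top of the bar, with about 3 N. I measured the offset in the images and gripped again 30 mm lower.
- **Fourth pin:** an early, partly hidden scene view put it 5 mm off its groove. The later wrist view did not confirm that.

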